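# Unlock the parts drawer, stow the boxed parts, lock up

### The job

Take the T-key from its holder, push its square tip well down into the square recess of the lock on top of the cabinet and turn it anticlockwise (seen from above) as far as it goes to unlock the drawer; only then pull the drawer well open and put every boxed part that is lying on the bench into it, each resting on the drawer's floor. Slide the drawer fully shut, lock it again with the key seated in the recess, turned clockwise as far as it goes, and finish with the key standing in its holder, fully down. Leave the spray can, the spanner and the jar where they are.

Things in the scene. Friction and masses are not known exactly. Their poses are not given: they have to be found in the camera images.
- long_a: plain cardboard carton of parts, 115 long (its x) x 44 wide (its y) x 42 high (its z) mm, about 0.28 kg, lying on the bench at the start at any yaw; origin: centre of its underside. Absent in some runs.
- long_b: plain cardboard carton of parts, 115 long (its x) x 44 wide (its y) x 42 high (its z) mm, about 0.28 kg, lying on the bench at the start at any yaw; origin: centre of its underside. Absent in some runs.
- short_a: plain cardboard carton of parts, 95 long (its x) x 50 wide (its y) x 46 high (its z) mm, about 0.28 kg, lying on the bench at the start at any yaw; origin: centre of its underside. Absent in some runs.
- short_b: plain cardboard carton of parts, 95 long (its x) x 50 wide (its y) x 46 high (its z) mm, about 0.28 kg, lying on the bench at the start at any yaw; origin: centre of its underside. Absent in some runs.
- cab: low blue steel parts cabinet standing on the bench to the robot's left, 360 wide (its y) x 280 deep (its x) x 105 mm high, one drawer; its front (-x side) looks towards the robot's right (world -y, within 0.13 rad); origin: centre of its underside
- cab_drawer0 (a joint): how far the drawer is pulled out of the cabinet, m: 0 shut (as at the start), end of travel 0.197; it slides with about 1 N of friction and stays where left. The lock has no real bolt in this scene, but the drawer must not be pulled while the lock is not open
- drawer_floor (a point): centre of the drawer's inner floor, moving with it; +x points into the cabinet (closing), z up. Inside 235 (x) by 318 (y) mm; walls rise 61 mm above this floor, front panel 70 mm, cabinet's ceiling 71 mm, cabinet's top 83 mm. When the drawer is out by d, the stretch from x = -0.1175 to x = -0.1235 + d is open to above, the rest is under the cabinet
- cab_drawer0_handle (a point): middle of the drawer's bar handle: a level round bar 11 mm thick, 120 mm long along the drawer's y, 35 mm out from the front panel, 38 mm below the cabinet's top; same axes as drawer_floor
- lock (a joint): angle of the lock plug, rad: 0 unlocked, grows clockwise seen from above to its stop at 1.2 (locked); starts locked, at 1.1 to 1.2; takes about 0.1 N m and stays where left
- lock_collar: round dark steel collar 76 mm across, 26 mm high, fixed on the cabinet's top near its front, 45 mm behind the front edge and 90 mm from the middle, on the end away from the robot; the lock's plug, a 44 mm square steel block, turns inside it; origin: centre of its underside
- lock_mouth (a point): centre of the mouth of the square recess in the lock's plug, on the plug's top face 30 mm above the cabinet's top; turns with the plug. The recess is 23 mm square, sides along this point's x and y, 24 mm deep, 3 mm bevel at the mouth; z up. The key has about 0.16 rad of play each way in it
- holder: black block 80 x 80 x 40 mm fixed on the cabinet's top that holds the key; origin: centre of its underside
- holder_hole0 (a point): centre of the mouth of the holder's square hole on its top face; the hole is 23 mm square, its sides along this point's x and y, 30 mm deep, 3 mm bevel; z up
- key: steel T-key, about 0.3 kg, 99 mm tall, standing upright in the holder at the start. Origin: centre of the tip's underside, z up along the shank. Tip 20 mm square (sides along x and y), 32 mm long; round shank 16 mm thick; dark crossbar 90 mm long along its y, 20 mm thick (x), 24 mm high, its centre 87 mm above the origin. The tip fits the lock and the holder in any of its four quarter turns.
- spray: bystander: blue-labelled spray can 60 mm across, 150 mm high; origin centre of its underside
- spanner: bystander: steel spanner 190 mm long lying on the bench
- grease: bystander: grease jar 80 mm across, 80 mm high; origin centre of its underside

How it is judged:
On the way, in this order (a step that is already met when the one before it is completed fails the run):
1. the lock is turned open with the key seated in its recess (horizontal distance between key and lock_mouth below 0.005 m and z of key in the frame of lock_mouth below -0.016 m and angle between key's own z axis and vertical below 0.12 rad and value of joint cab_drawer0 below 0.008 m and value of joint lock below 0.15 rad), for 0.1 s.
2. the drawer is pulled well open (value of joint cab_drawer0 above 0.08 m), for 0.1 s.
3. every carton lies in the drawer (x of long_a in the frame of drawer_floor between -0.112 and 0.112 m and y of long_a in the frame of drawer_floor between -0.154 and 0.154 m and z of long_a in the frame of drawer_floor between -0.008 and 0.032 m and x of long_b in the frame of drawer_floor between -0.112 and 0.112 m and y of long_b in the frame of drawer_floor between -0.154 and 0.154 m and z of long_b in the frame of drawer_floor between -0.008 and 0.032 m and x of short_a in the frame of drawer_floor between -0.112 and 0.112 m and y of short_a in the frame of drawer_floor between -0.154 and 0.154 m and z of short_a in the frame of drawer_floor between -0.008 and 0.032 m and x of short_b in the frame of drawer_floor between -0.112 and 0.112 m and y of short_b in the frame of drawer_floor between -0.154 and 0.154 m and z of short_b in the frame of drawer_floor between -0.008 and 0.032 m), for 0.2 s.
4. the drawer is shut with the cartons in it, the lock not yet turned (all of step 3 and value of joint cab_drawer0 below 0.008 m and value of joint lock below 0.3 rad), for 0.2 s.
5. the lock is turned shut with the key seated in its recess (horizontal distance between key and lock_mouth below 0.005 m and z of key in the frame of lock_mouth below -0.016 m and angle between key's own z axis and vertical below 0.12 rad and value of joint cab_drawer0 below 0.008 m and value of joint lock above 1.05 rad), for 0.1 s.
At the end, for the whole second after the job is handed in: every carton present rests on the drawer's floor; the drawer is shut to within 8 mm; the lock stands beyond 1.05 rad; the key stands upright in its holder within 5 mm of the hole's centre and at least 24 mm deep, at rest and released (all of step 3 and value of joint cab_drawer0 below 0.008 m and value of joint lock above 1.05 rad and horizontal distance between key and holder_hole0 below 0.005 m and z of key in the frame of holder_hole0 below -0.024 m and angle between key's own z axis and vertical below 0.12 rad and linear speed of key below 0.02 m/s); the robot touches nothing.
It fails at once if the drawer is pulled out by more than 20 mm while the lock is not turned open (above 0.4 rad) (value of joint cab_drawer0 above 0.02 m and value of joint lock above 0.4 rad).
It fails at once if the spray is shifted by more than 40 mm (distance of spray from where it was at the start of the episode above 0.04 m).
It fails at once if the spanner is shifted by more than 40 mm (distance of spanner from where it was at the start of the episode above 0.04 m).
It fails at once if the grease is shifted by more than 40 mm (distance of grease from where it was at the start of the episode above 0.04 m).
Of long_a, long_b, short_a, short_b only 2 to 4 are there at a start; the rules pass over those that are not, and their reading is None.
At some moment in a run one of long_a, long_b, short_a, short_b may be knocked a few centimetres aside while the robot is not near it.
It also fails if it takes over 210 s, if anything falls off the work surface, if the arm or the gripper's body presses on something with over 40 N, if the wrist force passes 120 N, or if a joint passes its speed limit or range.

### The arm

A 7-joint arm with a two-finger parallel gripper is mounted at the origin on the work surface. World frame = base frame: x ahead of the robot, y to its left, z up, the work surface at z = 0. Lengths are in m, angles in rad, forces in N, time in s.
With the tool pointing down it reaches from about 0.425 to 0.875 m from the base axis. Payload 4.7 kg.
Tool frame: the origin (TCP) lies on the mounting face of the last link; the fingertips stand 173 mm ahead of it and the grasp point (between the pads) lies pinch_z ahead of it (pinch_z is the distance from the TCP to the grasp point, in m); z points along the fingers, y is the direction in which the jaws open and shut (so a half turn about z gives the same grasp; the last joint's range is limited). The gripper opens to 85 mm and grips with 20 to 120 N. Pads are 22 mm wide; open, the fingers measure 114 mm over their backs; the gripper's body (76 mm by 85 mm) begins 54 mm behind the grasp point. The pads swing forward as they close: fully open they stand 13 mm farther back than shut.
Start: joints at [-1.298, 0.321, -0.07, 1.45, 0.023, 1.371, -0.057], TCP at [0.166, 0.628, 0.405] pointing down, gripper open.
Joint ranges: [-2.86, 2.86], [-0.3, 2.09], [-1.38, 1.24], [0.06, 2.45], [-1.56, 4.7], [0.09, 2.05], [-2.69, 2.69]. Speed limits (rad/s): [2.57, 2.57, 3.14, 3.14, 3.14, 3.14, 3.14].

### API

Orientations are given as a unit quaternion [x, y, z, w].
In Python, from bench import read_state, read_camera, finish_job, pinch_z gives the robot as it stands. The module is installed in compiled form; this text tells all that it offers.
- The arm moves only by the shell command python3 -m handwheel 'ROWS' [OPENING]. ROWS is text: rows parted by semicolons, each of 6 numbers parted by spaces: the shift along the tool's x, y, z in mm, then the turn, a rotation vector about the tool's x, y, z in degrees. In form: tx ty tz wx wy wz; .... A call has exactly 8 rows; each row is the pose to reach, as a shift and turn from the pose commanded when the call began, along the tool's axes at that moment; what a row does not reach only later rows make up. A row lasts 1/10 s, in which the tool goes at most 50 mm and 8.59 degrees, less where a joint would pass 70% of its speed; a pose out of reach is approached as far as the arm can. A call with a gripper value outside its range is refused whole. OPENING is the closure, from 0 (fully open) to 1 (shut), set as the call begins (- or left out, the last holds). The fingers move at their own pace and stop on an object; the grip force is fixed at half the most. Time passes only in rows, so rows that repeat a pose let the fingers close, or fill a call up. It gives the time, the measured TCP pose, the force and the opening at its end, in the units of the state.
- read_state(): the state, without advancing time (a new reading comes with each control period).
- read_camera(name): name is "scene" or "side" or "wrist"; returns a dict with "img" (384x512x3 uint8, red, green, blue), "fovy" (degrees; the focal length in pixels is half the picture's height over the tangent of half this angle, whatever the lens; pixels are square), "cx", "cy" (the principal point, pixels), "view" (4x4, takes a point from world to camera coordinates). Camera axes: x right, y down, z forward; pixel columns grow to the right and rows downward; lengths in m; the calibration is good to about 2 mm. The wrist camera is an equidistant fisheye: a pixel r from the principal point sees the ray r / f radians off the axis. A picture is of the moment at which its call begins. There is no depth.
- finish_job(): hands the job in, once; it reports no verdict.
The state is a dict: "clock": time; "joint_pos": joint angles; "dq": joint speeds; "effort": joint torques, N m; "tcp_pos": TCP position; "orientation": TCP orientation; "wrist_force": force on the tool from outside, world axes, zero at the start; "ft_torque": the same for the moment, N m; "width": finger opening in m.
Only numpy, scipy, OpenCV 4.12 (cv2) and the standard library are available. Lean on these libraries where they do the work, as an engineer would, in place of code of your own. Each camera call takes 0.05 s, during which the arm holds its last target.

## Working session

There is one attempt and no reset: what is moved stays moved. The work goes in short steps, Python scripts to look and compute and a shell command to move; the robot and the scene stay as the last step left them, time stands still between calls to the robot, and variables do not carry over. Pictures are saved under pics/ and viewed, and the job is handed in when it is done.

```bash
mkdir -p pics; ls; python3 - <<'E'
from bench import *
import cv2
print(read_state(), pinch_z)
for n in ["scene","side","wrist"]:
    c=read_camera(n); cv2.imwrite(f"pics/{n}0.png",c["img"][:,:,::-1]); print(n,c["fovy"],c["cx"],c["cy"],c["view"])
E
```

```text
pics
{'clock': 0.0, 'joint_pos': array([-1.29788812,  0.32180479, -0.07009632,  1.45169989,  0.02262633,
        1.37080177, -0.05692052]), 'dq': array([ 0.00055891, -0.00110551,  0.00110978, -0.00010044,  0.00135396,
       -0.00116272,  0.00030219]), 'effort': array([-4.64677978e-04, -4.93581533e+01, -3.82421482e-01, -3.14328790e+01,
        1.28578229e-02,  1.15513967e-02,  3.28286880e-06]), 'tcp_pos': array([0.16632753, 0.62813439, 0.40362262]), 'orientation': array([ 1.29029876e-01,  9.91640239e-01, -9.61206612e-04, -6.33186977e-05]), 'wrist_force': array([-0.3261499 ,  0.60502399, -0.29470515]), 'ft_torque': array([0.02268225, 0.03283631, 0.03927042]), 'width': 0.08523267416218078} 0.1547
scene 42.16084996021913 253.29650942170704 188.54003746179467 [[ 0.41149849  0.91131662 -0.01307754 -0.1591918 ]
 [ 0.78862529 -0.36321762 -0.49612812 -0.47036633]
 [-0.45687979  0.19384269 -0.86815083  1.92680403]
 [ 0.          0.          0.          1.        ]]
side 53.467764220369084 253.73373058920654 190.65381261702086 [[-0.99646047 -0.08293337 -0.01373257  0.58367483]
 [-0.03058992  0.50989629 -0.85969182  0.16765383]
 [ 0.07829932 -0.85622884 -0.51062842  1.22737338]
 [ 0.          0.          0.          1.        ]]
wrist 65.70646984690485 251.7276118518489 189.87298137810603 [[ 0.25628461  0.96659946 -0.00192075 -0.6496038 ]
 [ 0.92485734 -0.24463846  0.29118882 -0.03732954]
 [ 0.28099307 -0.07640364 -0.95666367  0.37884281]
 [ 0.          0.          0.          1.        ]]
```

View pics/scene0.png

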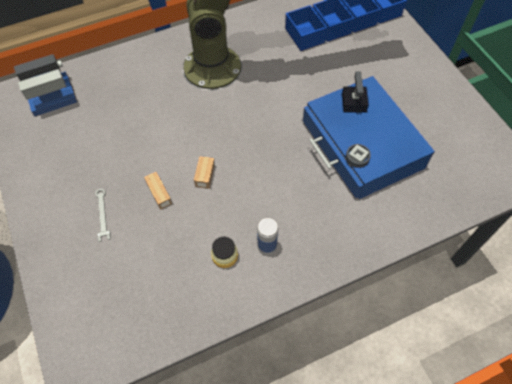

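View pics/side0.png

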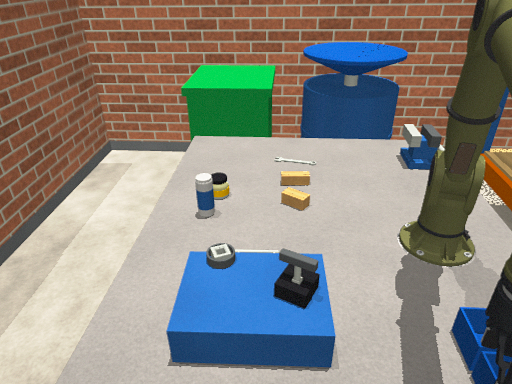

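View pics/wrist0.png

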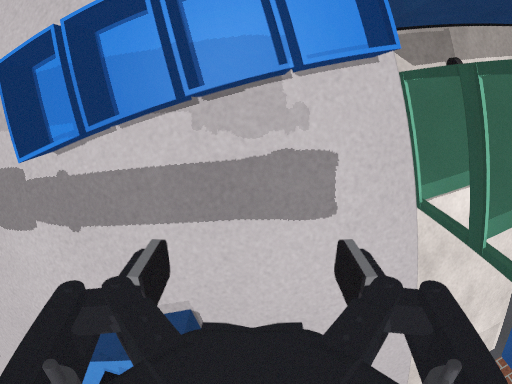

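```bash
cat > h.py <<'E'
from bench import *
import numpy as np, cv2
from scipy.spatial.transform import Rotation as R
def cam(n,save=None):
    c=read_camera(n); c["n"]=n
    c["f"]=c["img"].shape[0]/2/np.tan(np.radians(c["fovy"])/2)
    if save: cv2.imwrite(f"pics/{save}.png",c["img"][:,:,::-1])
    return c
def crop(c,x0,y0,x1,y1,s,name):
    im=cv2.resize(c["img"][y0:y1,x0:x1,::-1],None,fx=s,fy=s,interpolation=cv2.INTER_CUBIC); cv2.imwrite(f"pics/{name}.png",im)
def ray(c,u,v):
    a=np.array([u-c["cx"],v-c["cy"]],float)
    if c["n"]=="wrist":
        r=np.hypot(*a);t=r/c["f"]; d=np.r_[a/r*np.sin(t) if r>0 else a*0,np.cos(t)]
    else: d=np.r_[a/c["f"],1]
    V=np.array(c["view"]);Rm=V[:3,:3]
    return -Rm.T@V[:3,3], Rm.T@d
def onz(c,u,v,z):
    o,d=ray(c,u,v); return o+d*(z-o[2])/d[2]
def proj(c,p):
    V=np.array(c["view"]);q=V[:3,:3]@np.array(p)+V[:3,3]
    if c["n"]=="wrist":
        t=np.arctan2(np.hypot(q[0],q[1]),q[2]); k=t/max(np.hypot(q[0],q[1]),1e-9)*c["f"]
    else: k=c["f"]/q[2]
    return np.array([c["cx"]+k*q[0],c["cy"]+k*q[1]])
def Rt(yaw,tilt=0):
    # tool down; tool y axis at world angle yaw
    z=np.array([0,0,-1.]);y=np.array([np.cos(yaw),np.sin(yaw),0]);x=np.cross(y,z)
    return R.from_matrix(np.c_[x,y,z])
def st():
    s=read_state();r=R.from_quat(s["orientation"]);return s,np.array(s["tcp_pos"]),r
def show():
    s,p,r=st();y=r.as_matrix()[:,1]
    print("t %.1f tcp"%s["clock"],p.round(4),"yawY %.2f"%np.degrees(np.arctan2(y[1],y[0])),"tilt",r.as_matrix()[:,2].round(3),"w %.4f F"%s["width"],np.round(s["wrist_force"],1),"q",np.round(s["joint_pos"],2))
def go(p,yawdeg,flip=True):
    """rows needed to reach TCP p with tool-y at yaw (mod 180 if flip)"""
    s,p0,r0=st();best=None
    for k in ([0,180] if flip else [0]):
        r=r0.inv()*Rt(np.radians(yawdeg+k));w=np.degrees(r.as_rotvec())
        if best is None or np.linalg.norm(w)<np.linalg.norm(best): best=w
    d=r0.inv().apply(np.array(p)-p0)*1000
    print("shift mm",d.round(1),"|%.0f|"%np.linalg.norm(d),"rot deg",best.round(2))
E
python3 - <<'E'
from h import *
show()
c=cam("scene"); crop(c,290,60,450,210,5,"s_cab"); crop(c,80,130,300,290,3.5,"s_obj")
c=cam("side"); crop(c,160,230,350,370,4,"d_cab")
c=cam("wrist");V=np.array(c["view"]);s,p,r=st()
# camera in tool
Tc=np.linalg.inv(V);print("cam in tool",r.inv().apply(Tc[:3,3]-p),"axes\n",r.inv().as_matrix()@Tc[:3,:3])
E
```

```text
t 0.1 tcp [0.1663 0.6282 0.4039] yawY 75.17 tilt [-0.    -0.001 -1.   ] w 0.0855 F [-1.1 -0.1 -0.4] q [-1.3   0.32 -0.07  1.45  0.02  1.37 -0.06]
cam in tool [0.07439397 0.00056045 0.03184744] axes
 [[-4.06405255e-04 -9.56691999e-01 -2.91101793e-01]
 [ 9.99999802e-01 -2.49076762e-04 -5.77514236e-04]
 [ 4.79996556e-04 -2.91101971e-01  9.56691911e-01]]
```

View pics/s_cab.png

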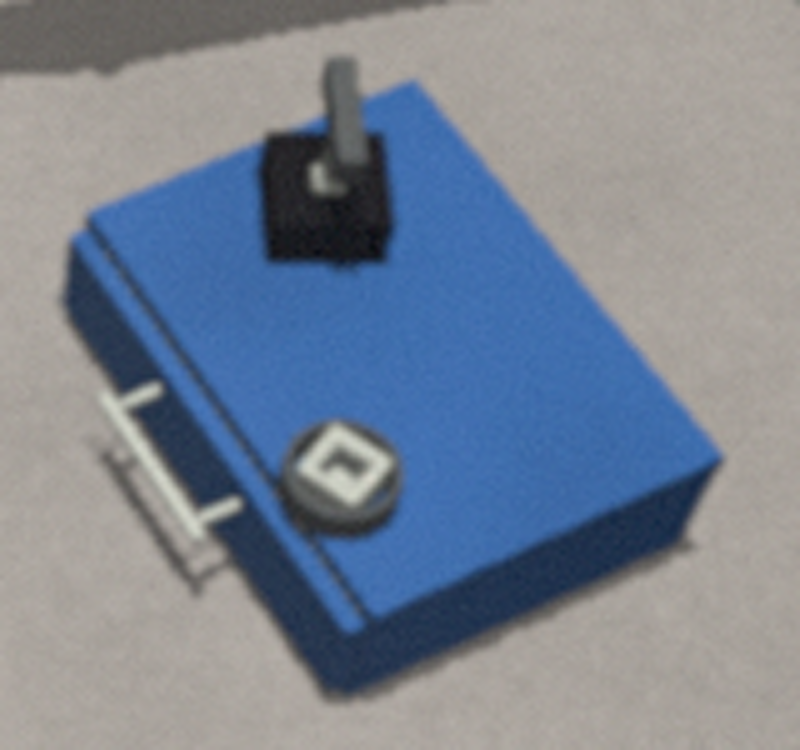

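View pics/s_obj.png

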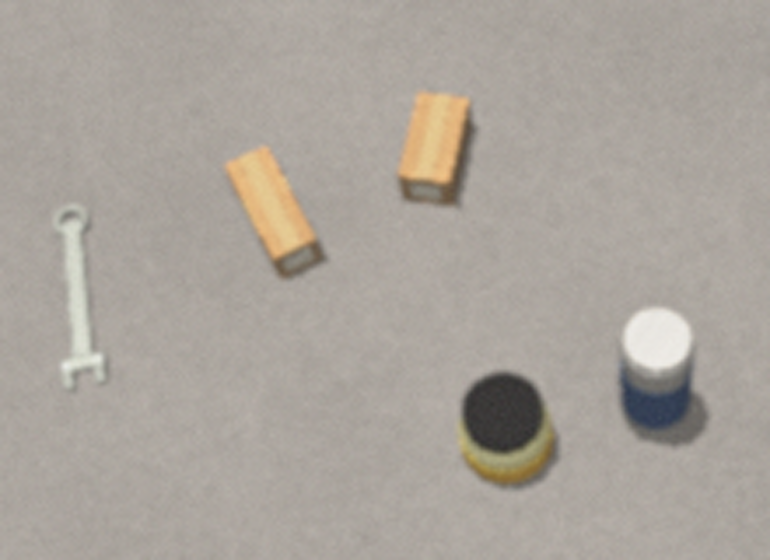

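View pics/d_cab.png

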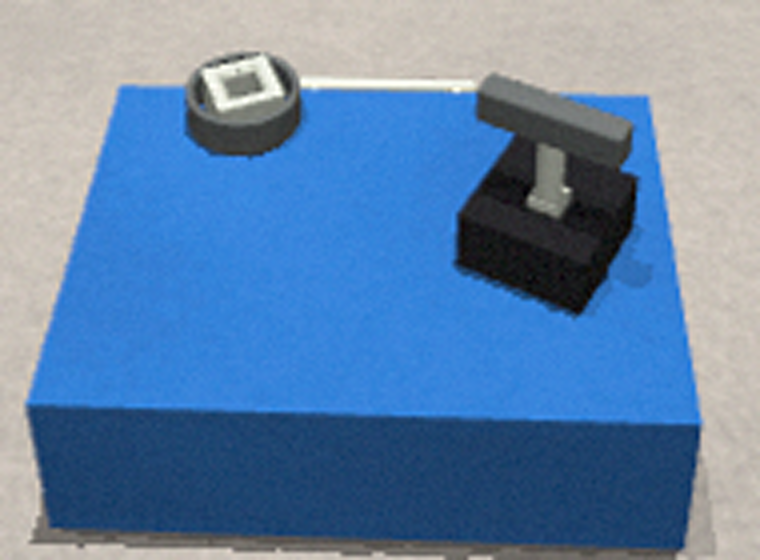

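```bash
python3 - <<'E'
from h import *
c=cam("scene");d=cam("side")
S=lambda u,v,z:onz(c,290+u/5,60+v/5,z)[:2].round(4)
O=lambda u,v,z:onz(c,80+u/3.5,130+v/3.5,z)[:2].round(4)
D=lambda u,v,z:onz(d,160+u/4,230+v/4,z)[:2].round(4)
for n,u,v in [("bn",415,82),("bf",722,458),("ff",350,632),("fn",72,238)]: print(n,S(u,v,.105))
for n,u,v in [("d ff",120,87),("d fn",648,97),("d bn",699,423),("d bf",30,405)]: print(n,D(u,v,.105))
print("mouth", S(345,466,.135),D(241,83,.135))
print("keytop", S(345,60,.204),S(345,162,.204), S(329,65,.204),"|",D(492,78,.204),D(630,124,.204))
print("holder top",[S(*p,.145) for p in [(265,134),(384,134),(388,215),(266,222)]])
print("handle",S(110,397,.067),S(205,530,.067))
for z in (.042,.046):
  print("L",[O(*p,z) for p in [(228,162),(267,148),(320,237),(280,258)]])
  print("Rr",[O(*p,z) for p in [(418,95),(470,97),(455,185),(401,176)]])
print("jar",O(503,412,.08),"spray",O(657,340,.15),"sp",O(72,215,.0),O(83,370,0))
E
```

```text
bn [0.3774 0.4683]
bf [0.734  0.4805]
ff [0.7461 0.1998]
fn [0.4    0.1857]
d ff [0.7409 0.2205]
d fn [0.3826 0.207 ]
d bn [0.3743 0.469 ]
d bf [0.7296 0.4831]
mouth [0.6537 0.2443] [0.6514 0.2466]
keytop [0.4115 0.3723] [0.4866 0.3284] [0.4109 0.3606] | [0.488  0.3145] [0.4101 0.3496]
holder top [array([0.403 , 0.3268]), array([0.4368, 0.3993]), array([0.4981, 0.3659]), array([0.4694, 0.2902])]
handle [0.505  0.1635] [0.6243 0.1704]
L [array([ 0.3916, -0.3913]), array([ 0.3923, -0.3529]), array([ 0.5036, -0.3397]), array([ 0.509 , -0.3801])]
Rr [array([ 0.3964, -0.2019]), array([ 0.4194, -0.1575]), array([ 0.5041, -0.2069]), array([ 0.474, -0.249])]
L [array([ 0.3943, -0.3913]), array([ 0.395 , -0.3531]), array([ 0.506 , -0.3399]), array([ 0.5113, -0.3802])]
Rr [array([ 0.399 , -0.2025]), array([ 0.422 , -0.1582]), array([ 0.5065, -0.2074]), array([ 0.4764, -0.2495])]
jar [ 0.7488 -0.2578] spray [ 0.772  -0.1267] sp [ 0.3578 -0.5446] [ 0.519  -0.5795]
```

```bash
python3 - <<'E'
from h import *
go([.47,.33,.47],64)
E
```

```text
shift mm [-369.9 -210.7  -65.4] |431| rot deg [-1.000e-02  0.000e+00  1.118e+01]
```

```bash
python3 -m handwheel '-20 -10 -30 0 0 0; -65 -35 -65 0 0 2; -110 -60 -65 0 0 4; -155 -85 -65 0 0 6; -200 -110 -65 0 0 8; -245 -138 -65 0 0 10; -290 -165 -65 0 0 11; -320 -180 -65 0 0 11'; python3 - <<'E'
from h import *
show(); go([.47,.33,.47],64)
E
```

```text
clock: 1.2
tcp_pos: [0.4278, 0.3732, 0.4702]
orientation: [0.224, 0.975, 0.0, 0.0]
wrist_force: [0.8, 1.5, -0.3]
width: 0.0853
t 1.2 tcp [0.4278 0.3732 0.4702] yawY 64.16 tilt [ 0.001  0.001 -1.   ] w 0.0853 F [ 0.8  1.5 -0.3] q [-0.92  0.12  0.18  1.57 -0.02  1.46  0.37]
shift mm [-56.8 -20.5   0.2] |60| rot deg [0.06 0.01 0.16]
```

```bash
python3 - <<'E'
from h import *
c=cam("wrist","w1"); crop(c,0,0,512,384,1.56,"w1b")
for p in [(.45,.342,.214),(.653,.2455,.135)]: print(proj(c,p))
E
```

```text
[228.83184776 235.31731989]
[239.61630402 349.13552329]
```

View pics/w1b.png

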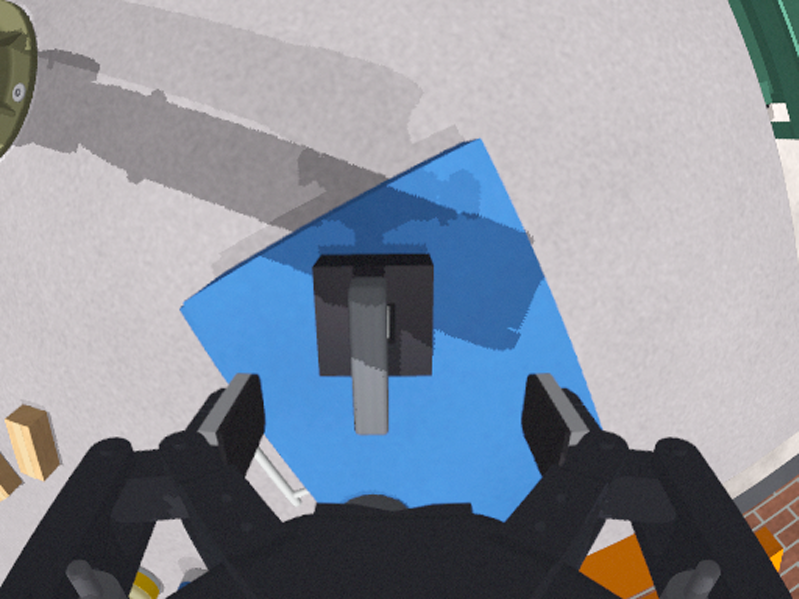

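```bash
python3 - <<'E'
from h import *
c=cam("wrist"); crop(c,190,150,300,300,5,"w1c"); print(-np.array(c["view"])[:3,:3].T@np.array(c["view"])[:3,3])
E
```

```text
[0.36904989 0.39891637 0.43812665]
```

View pics/w1c.png

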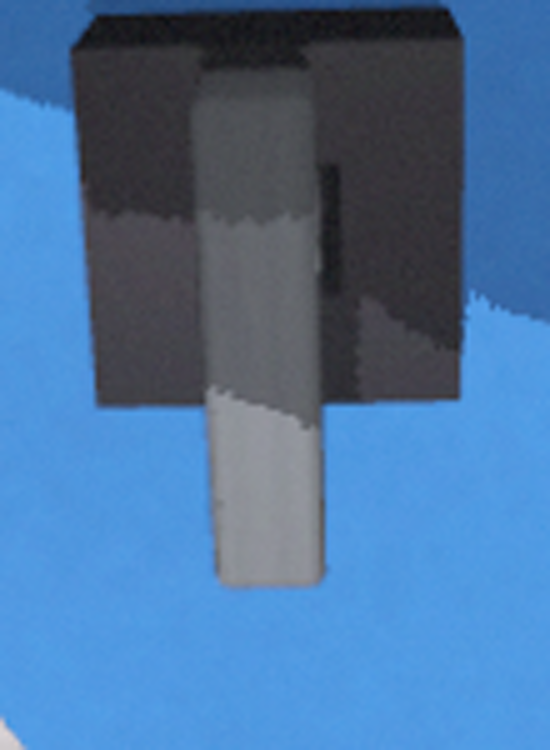

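```bash
python3 - <<'E'
from h import *
c=cam("wrist")
P=lambda u,v,z:onz(c,190+u/5,150+v/5,z)[:2]
def an(a,b): return np.degrees(np.arctan2(*(b-a)[::-1]))
for z in (.209,.214):
  k=np.array([P(*q,z) for q in [(192,95),(312,95),(324,585),(218,585)]])
  print("key",k.round(4).tolist(),"ctr",k.mean(0),an(k[0],k[3]),an(k[1],k[2]),"len",np.linalg.norm(k[0]-k[3]),"wid",np.linalg.norm(k[0]-k[1]))
h=np.array([P(*q,.145) for q in [(73,50),(462,38),(460,398),(97,406)]])
print("hold ctr",h.mean(0),an(h[0],h[3]),an(h[1],h[2]),an(h[0],h[1]),an(h[3],h[2]),[np.linalg.norm(h[i]-h[i-1]) for i in range(4)])
E
```

```text
key [[0.4063, 0.3608], [0.4149, 0.3778], [0.4963, 0.3395], [0.4878, 0.3224]] ctr [0.4513109 0.3501312] -25.27056672372753 -25.224999499399118 len 0.09010196458360878 wid 0.019030338708758986
key [[0.4055, 0.3617], [0.4138, 0.3783], [0.4934, 0.3408], [0.4852, 0.3241]] ctr [0.44946659 0.35125372] -25.270566723727537 -25.22499949939916 len 0.08813697169071207 wid 0.018615314680315888
hold ctr [0.45039362 0.35088433] -25.61153826284623 -25.153741870548775 65.05232730207798 64.88994384469358 [np.float64(0.07903389498361353), np.float64(0.07864228157084628), np.float64(0.07925377261990076), np.float64(0.07927327437544499)]
```

```bash
python3 - <<'E'
from h import *
go([.66,.255,.44],64)
E
```

```text
shift mm [-257.6   -2.2   30.5] |259| rot deg [ 0.01  0.09 -0.32]
```

```bash
python3 -m handwheel '-20 0 0 0 0 0; -65 0 0 0 0 0; -110 0 5 0 0 0; -155 0 10 0 0 0; -200 0 15 0 0 0; -240 0 25 0 0 0; -257 -2 30 0 0 0; -257 -2 30 0 0 0'; python3 - <<'E'
from h import *
show()
c=cam("wrist","w2"); crop(c,180,150,330,270,5,"w2c")
print(proj(c,(.653,.2455,.135)))
E
```

```text
clock: 2.15
tcp_pos: [0.6585, 0.26, 0.4376]
orientation: [0.225, 0.974, -0.001, -0.001]
wrist_force: [0.6, 0.4, -1.3]
width: 0.0854
t 2.1 tcp [0.6585 0.26   0.4376] yawY 64.00 tilt [-0.002 -0.002 -1.   ] w 0.0854 F [ 0.6  0.4 -1.3] q [-0.63  0.44  0.31  1.24 -0.13  1.48  0.79]
[235.94504647 183.65484944]
```

View pics/w2c.png

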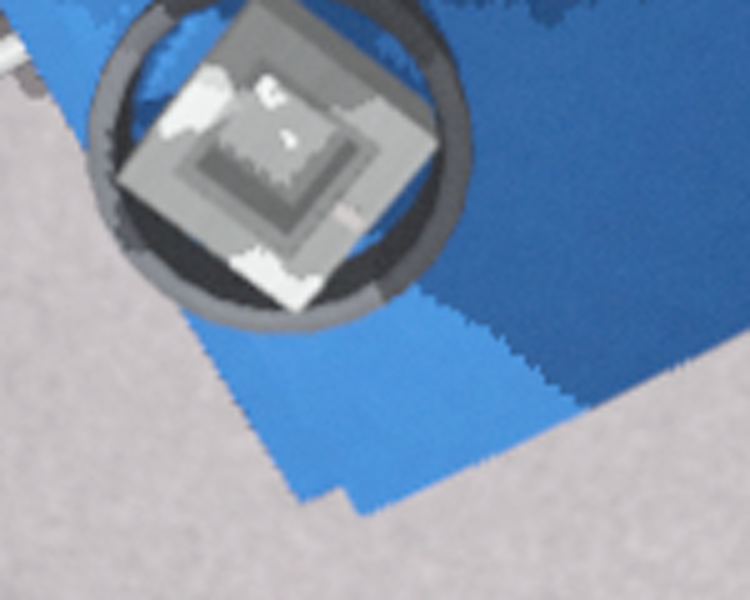

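View pics/w2.png

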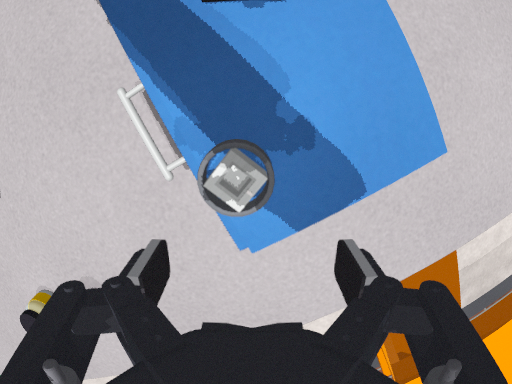

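```bash
python3 - <<'E'
from h import *
c=cam("wrist"); crop(c,190,130,290,230,7,"w2d")
P=lambda u,v,z:onz(c,180+u/5,150+v/5,z)[:2]
def an(a,b): return np.degrees(np.arctan2(*(b-a)[::-1]))
k=np.array([P(*q,.135) for q in [(117,180),(300,314),(438,145),(258,-2)]])
print(k.round(4).tolist(),k.mean(0),[(an(k[i-1],k[i])%90,np.linalg.norm(k[i]-k[i-1])) for i in range(4)])
print("c", P((175+378)/2,(165+147)/2,.135))
print("cab corner",P(303,502,.105),P(365,516,.105))
Q=lambda u,v:onz(c,u,v,.067)[:2]
print("handle",Q(124,92),Q(169,177)); print("cab back far",onz(c,446,152,.105), "front?",onz(c,98,2,.105))
E
```

```text
[[0.6403, 0.2186], [0.6802, 0.2381], [0.6609, 0.2769], [0.6209, 0.2589]] [0.65058334 0.2481141 ] [(np.float64(25.70076983316507), np.float64(0.04475827811166277)), (np.float64(26.046822509867994), np.float64(0.04439408787184355)), (np.float64(26.38283381629556), np.float64(0.04335308840784481)), (np.float64(24.21229432323605), np.float64(0.04389201429496264))]
c [0.64952197 0.24840363]
cab corner [0.73198914 0.2115063 ] [0.7414957 0.2227352]
handle [0.50588888 0.16550717] [0.62414028 0.16652354]
cab back far [0.73094132 0.48461901 0.105     ] front? [0.4020905  0.19622271 0.105     ]
```

View pics/w2d.png

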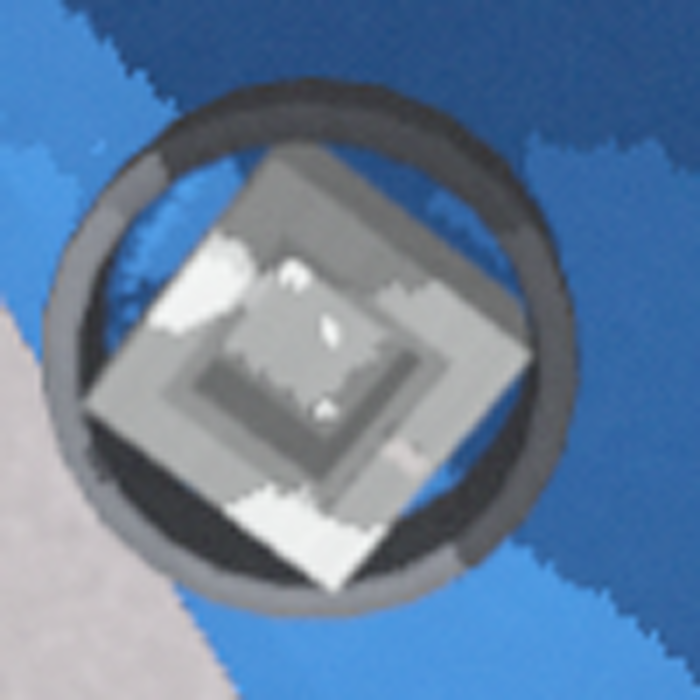

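```bash
python3 - <<'E'
from h import *
show()
c=cam("wrist"); 
P=lambda u,v,z:onz(c,190+(u+.0)/7,130+v/7,z)[:2]
def an(a,b): return np.degrees(np.arctan2(*(b-a)[::-1]))
for T in [(275,150),(275,165)]:
  k=np.array([P(*q,.135) for q in [(85,405),(335,592),(530,355),T]])
  print(k.round(4).tolist(),k.mean(0),[(round(an(k[i-1],k[i])%90,1),np.linalg.norm(k[i]-k[i-1]).round(4)) for i in range(4)])
k=np.array([P(*q,.135) for q in [(165,390),(325,510),(450,355),(288,240)]])
print(k.mean(0),[(round(an(k[i-1],k[i])%90,1),np.linalg.norm(k[i]-k[i-1]).round(4)) for i in range(4)])
th=np.linspace(0,6.28,40)
print("collar", P((45+578)/2,(80+617)/2,.131))
E
```

```text
t 2.2 tcp [0.6563 0.2631 0.4395] yawY 64.28 tilt [-0.002  0.001 -1.   ] w 0.0852 F [ 0.1  0.4 -0.6] q [-0.63  0.44  0.31  1.24 -0.13  1.48  0.79]
[[0.6411, 0.218], [0.6807, 0.2369], [0.6613, 0.2762], [0.621, 0.2577]] [0.65100401 0.24720328] [(np.float64(26.8), np.float64(0.0445)), (np.float64(25.5), np.float64(0.0439)), (np.float64(26.3), np.float64(0.0439)), (np.float64(24.7), np.float64(0.0443))]
[[0.6411, 0.218], [0.6807, 0.2369], [0.6613, 0.2762], [0.6228, 0.2568]] [0.65145728 0.24697593] [(np.float64(25.2), np.float64(0.0429)), (np.float64(25.5), np.float64(0.0439)), (np.float64(26.3), np.float64(0.0439)), (np.float64(26.8), np.float64(0.0431))]
[0.65060143 0.24759905] [(np.float64(24.6), np.float64(0.0272)), (np.float64(25.6), np.float64(0.0279)), (np.float64(26.4), np.float64(0.0282)), (np.float64(27.9), np.float64(0.027))]
collar [0.64840727 0.24919853]
```

```bash
python3 - <<'E'
from h import *
go([.4502,.3509,.40],64.75)
E
```

```text
shift mm [223.1 -10.5  40.6] |227| rot deg [ 0.09 -0.09 -0.39]
```

```bash
python3 -m handwheel '20 0 0 0 0 0; 60 -3 5 0 0 0; 105 -5 10 0 0 0; 150 -7 15 0 0 0; 190 -9 20 0 0 0; 215 -10 25 0 0 -.4; 223 -10.5 27 0 0 -.4; 223 -10.5 27 0 0 -.4'; python3 - <<'E'
from h import *
show(); go([.4502,.3509,.3567],64.75)
c=cam("wrist","w3");show(); go([.4502,.3509,.3567],64.75)
E
```

```text
clock: 3.1
tcp_pos: [0.45, 0.3505, 0.4136]
orientation: [0.218, 0.976, 0.001, 0.0]
wrist_force: [0.1, -0.8, 0.5]
width: 0.0858
t 3.1 tcp [0.45   0.3505 0.4136] yawY 64.83 tilt [ 0.001  0.002 -1.   ] w 0.0858 F [ 0.1 -0.8  0.5] q [-0.9   0.14  0.21  1.65 -0.03  1.35  0.45]
shift mm [ 0.   0.4 56.9] |57| rot deg [ 0.09 -0.    0.08]
t 3.1 tcp [0.4517 0.3493 0.4136] yawY 64.66 tilt [ 0.001  0.001 -1.   ] w 0.0853 F [-0.1 -0.5 -0.1] q [-0.9   0.15  0.21  1.65 -0.03  1.35  0.45]
shift mm [ 2.1  0.7 56.9] |57| rot deg [ 0.08  0.05 -0.09]
```

View pics/w3.png

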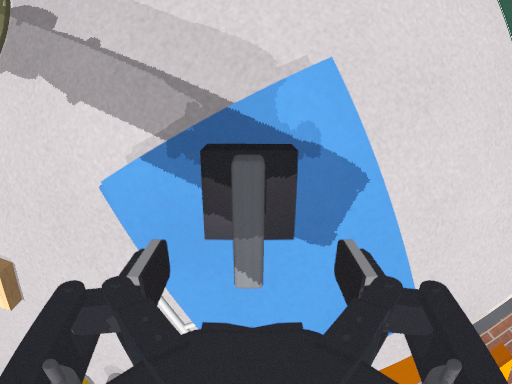

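```bash
python3 -m handwheel '1 .5 15 0 0 0; 1 .5 30 0 0 0; 1 .5 45 0 0 0; 1 .5 57 0 0 0; 1 .5 57 0 0 0; 1 .5 57 0 0 0; 1 .5 57 0 0 0; 1 .5 57 0 0 0' && python3 -m handwheel '0 0 0 0 0 0; 0 0 0 0 0 0; 0 0 0 0 0 0; 0 0 0 0 0 0; 0 0 0 0 0 0; 0 0 0 0 0 0; 0 0 0 0 0 0; 0 0 0 0 0 0' 1; python3 - <<'E'
from h import *
show()
c=cam("wrist","w4");show()
E
```

```text
clock: 3.95
tcp_pos: [0.4515, 0.3501, 0.3565]
orientation: [0.22, 0.975, 0.001, 0.0]
wrist_force: [0.2, 0.8, -0.1]
width: 0.0854
clock: 4.75
tcp_pos: [0.4513, 0.3498, 0.3559]
orientation: [0.22, 0.975, -0.0, -0.0]
wrist_force: [-0.2, -0.7, 1.8]
width: 0.0193
t 4.8 tcp [0.4513 0.3498 0.3559] yawY 64.57 tilt [-0. -0. -1.] w 0.0193 F [-0.2 -0.7  1.8] q [-0.89  0.18  0.21  1.73 -0.04  1.24  0.45]
t 4.8 tcp [0.4513 0.3498 0.3558] yawY 64.57 tilt [-0. -0. -1.] w 0.0193 F [-1.4 -1.7  2.8] q [-0.89  0.18  0.21  1.73 -0.04  1.24  0.45]
```

View pics/w4.png

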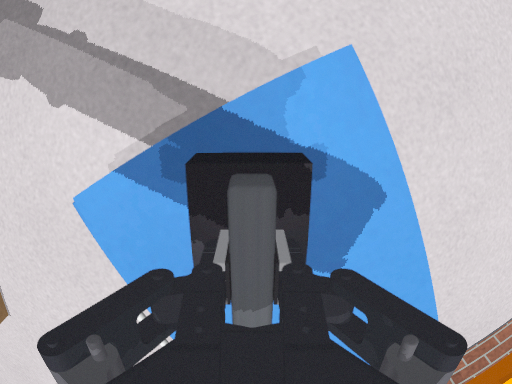

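```bash
python3 -m handwheel '0 0 -8 0 0 0; 0 0 -20 0 0 0; 0 0 -40 0 0 0; 0 0 -55 0 0 0; 0 0 -60 0 0 0; 0 0 -60 0 0 0; 0 0 -60 0 0 0; 0 0 -60 0 0 0' && python3 - <<'E'
from h import *
show(); go([.6514,.2461,.41],25.7)
E
```

```text
clock: 5.6
tcp_pos: [0.4511, 0.3498, 0.4147]
orientation: [0.22, 0.975, -0.001, -0.0]
wrist_force: [0.1, 0.5, -2.8]
width: 0.019
t 5.6 tcp [0.4511 0.3498 0.4147] yawY 64.58 tilt [-0.001 -0.001 -1.   ] w 0.0190 F [ 0.1  0.5 -2.8] q [-0.9   0.15  0.21  1.65 -0.03  1.35  0.45]
shift mm [-225.4   -7.6    4.5] |226| rot deg [-0.1  -0.   38.88]
```

```bash
python3 -m handwheel '-20 -1 0 0 0 4; -60 -2 0 0 0 11; -105 -4 0 0 0 19; -150 -5 2 0 0 27; -190 -7 3 0 0 34; -215 -7.6 4 0 0 38.5; -225 -7.6 4 0 0 38.9; -225 -7.6 4 0 0 38.9' && python3 - <<'E'
from h import *
c=cam("wrist","w5"); show(); go([.6514,.2461,.385],25.7)
c=cam("scene"); crop(c,310,60,450,210,5,"s5")
c=cam("side"); crop(c,160,170,350,320,4,"d5")
E
```

```text
clock: 6.4
tcp_pos: [0.652, 0.2454, 0.4104]
orientation: [0.533, 0.846, -0.001, -0.0]
wrist_force: [0.3, 0.8, -3.1]
width: 0.0191
t 6.5 tcp [0.6509 0.2469 0.4108] yawY 25.75 tilt [-0.002 -0.    -1.   ] w 0.0195 F [-1.   0.5 -2.3] q [-0.68  0.43  0.4   1.32 -0.17  1.42  0.16]
shift mm [-0.9  0.1 25.8] |26| rot deg [-0.1  -0.05  0.05]
```

View pics/s5.png

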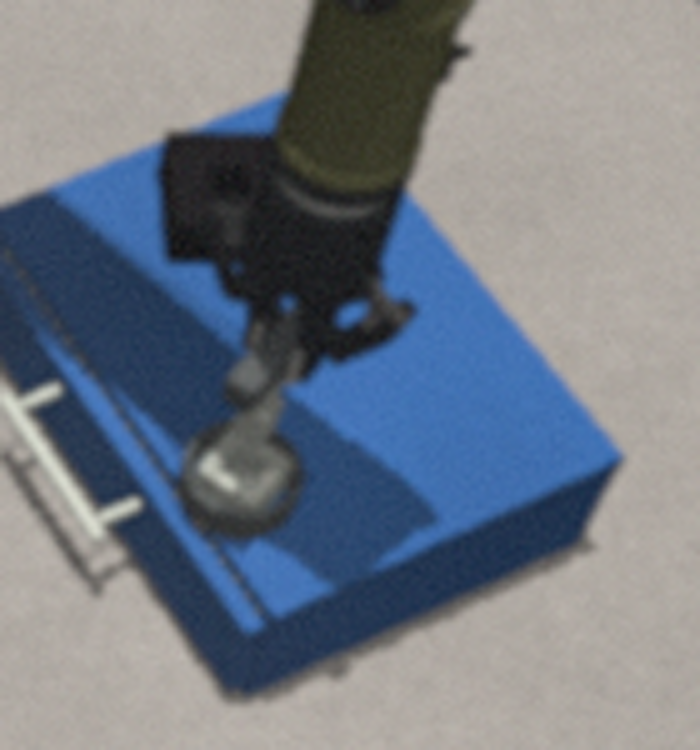

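View pics/d5.png

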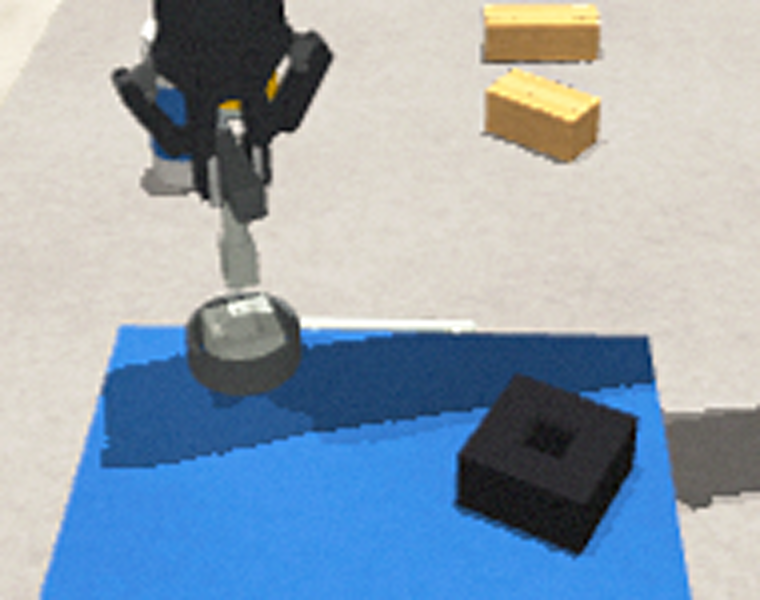

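View pics/w5.png

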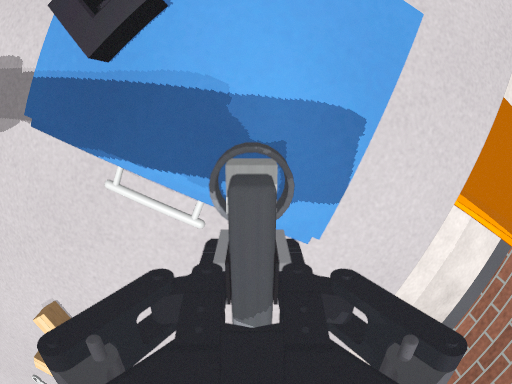

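```bash
python3 -m handwheel '0 0 10 0 0 0; 0 0 20 0 0 0; 0 0 26 0 0 0; 0 0 32 0 0 0; 0 0 36 0 0 0; 0 0 40 0 0 0; 0 0 40 0 0 0; 0 0 40 0 0 0' && python3 - <<'E'
from h import *
show()
E
```

```text
clock: 7.35
tcp_pos: [0.6513, 0.2465, 0.3719]
orientation: [0.532, 0.847, 0.0, 0.0]
wrist_force: [0.5, 0.1, -3.1]
width: 0.0197
t 7.3 tcp [0.6513 0.2465 0.3719] yawY 25.67 tilt [ 0.  0. -1.] w 0.0197 F [ 0.5  0.1 -3.1] q [-0.68  0.45  0.4   1.38 -0.17  1.35  0.16]
```

```bash
python3 -m handwheel '0 0 3 0 0 0; 0 0 6 0 0 0; 0 0 9 0 0 0; 0 0 12 0 0 0; 0 0 15 0 0 0; 0 0 18 0 0 0; 0 0 18 0 0 0; 0 0 18 0 0 0' && python3 - <<'E'
from h import *
show()
E
```

```text
clock: 8.15
tcp_pos: [0.6512, 0.2464, 0.3537]
orientation: [0.532, 0.847, -0.0, -0.0]
wrist_force: [-0.3, 0.1, -4.5]
width: 0.019
t 8.2 tcp [0.6512 0.2464 0.3537] yawY 25.67 tilt [-0. -0. -1.] w 0.0190 F [-0.3  0.1 -4.5] q [-0.68  0.46  0.39  1.4  -0.18  1.31  0.17]
```

```bash
python3 -m handwheel '0 0 0 0 0 -4; 0 0 0 0 0 -11; 0 .3 0 0 0 -18; .2 .6 0 0 0 -25; .3 .9 0 0 0 -32; .4 1.1 0 0 0 -39; .5 1.2 0 0 0 -45; .5 1.2 0 0 0 -45' && python3 - <<'E'
from h import *
show(); print(read_state()["ft_torque"])
go([.652,.2478,.3537],95)
E
```

```text
clock: 8.95
tcp_pos: [0.6507, 0.247, 0.3537]
orientation: [0.167, 0.986, -0.001, -0.003]
wrist_force: [-6.5, -0.9, 0.6]
width: 0.0192
t 8.9 tcp [0.6507 0.247  0.3537] yawY 70.79 tilt [-0.006 -0.001 -1.   ] w 0.0192 F [-6.5 -0.9  0.6] q [-0.59  0.45  0.26  1.4  -0.12  1.32  0.91]
[-0.33789876  1.57226306 -0.01350393]
shift mm [-0.9  1.2 -0. ] |2| rot deg [ -0.11  -0.32 -24.21]
```

```bash
python3 -m handwheel '.5 0 0 0 0 -4; .8 0 0 0 0 -10; .8 0 0 0 0 -16; .8 0 0 0 0 -22; .8 0 0 0 0 -26; .8 0 0 0 0 -30; .8 0 0 0 0 -31; .8 0 0 0 0 -31' && python3 - <<'E'
from h import *
show(); print(read_state()["ft_torque"])
E
```

```text
clock: 9.75
tcp_pos: [0.6502, 0.2461, 0.3537]
orientation: [-0.101, 0.995, -0.001, -0.003]
wrist_force: [-6.0, -3.5, 0.4]
width: 0.0193
t 9.8 tcp [0.6502 0.2461 0.3537] yawY 101.63 tilt [-0.006 -0.003 -1.   ] w 0.0193 F [-6.  -3.5  0.4] q [-0.52  0.44  0.17  1.39 -0.07  1.32  1.42]
[-0.89850696  1.70728665 -0.04312072]
```

```bash
python3 -m handwheel '0 0 0 0 0 -1; 0 0 0 0 0 -2; 0 0 0 0 0 -3; 0 0 0 0 0 -4; 0 0 0 0 0 -4; 0 0 0 0 0 -4; 0 0 0 0 0 -4; 0 0 0 0 0 -4' && python3 - <<'E'
from h import *
show(); print(read_state()["ft_torque"])
c=cam("wrist","w6"); crop(c,180,110,330,230,5,"w6c")
E
```

```text
clock: 10.55
tcp_pos: [0.6501, 0.2458, 0.3537]
orientation: [-0.135, 0.991, -0.001, -0.003]
wrist_force: [-7.7, -2.9, 0.3]
width: 0.019
t 10.6 tcp [0.6501 0.2458 0.3537] yawY 105.47 tilt [-0.006 -0.003 -1.   ] w 0.0190 F [-7.7 -2.9  0.3] q [-0.51  0.44  0.16  1.39 -0.07  1.32  1.49]
[-0.89461664  1.88527823 -0.79135752]
```

View pics/w6c.png

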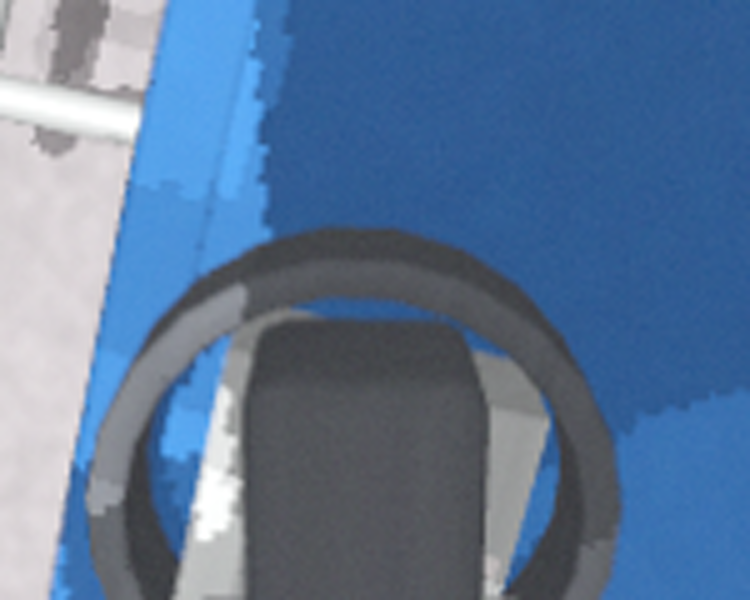

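```bash
python3 -m handwheel '.5 0 0 0 0 3; 1 0 0 0 0 6; 1 0 0 0 0 10; 1 0 0 0 0 10; 1 0 0 0 0 10; 1 0 0 0 0 10; 1 0 0 0 0 10; 1 0 0 0 0 10' && python3 - <<'E'
from h import *
show(); print(read_state()["ft_torque"])
E
python3 -m handwheel '0 0 0 0 0 0; 0 0 0 0 0 0; 0 0 0 0 0 0; 0 0 0 0 0 0; 0 0 0 0 0 0; 0 0 0 0 0 0; 0 0 0 0 0 0; 0 0 0 0 0 0' 0.3; python3 -m handwheel '0 0 -5 0 0 0; 0 0 -20 0 0 0; 0 0 -40 0 0 0; 0 0 -70 0 0 0; 0 0 -90 0 0 0; 0 0 -95 0 0 0; 0 0 -95 0 0 0; 0 0 -95 0 0 0'; python3 - <<'E'
from h import *
c=cam("wrist","w7");show()
c=cam("side"); crop(c,160,170,350,320,4,"d7")
E
```

```text
clock: 11.4
tcp_pos: [0.65, 0.2468, 0.3535]
orientation: [-0.05, 0.999, -0.001, -0.001]
wrist_force: [-3.3, -2.3, -1.8]
width: 0.0192
t 11.4 tcp [0.65   0.2468 0.3535] yawY 95.69 tilt [-0.002 -0.001 -1.   ] w 0.0192 F [-3.3 -2.3 -1.8] q [-0.54  0.44  0.19  1.4  -0.08  1.31  1.32]
[-0.80030828  1.24633147  0.01279948]
clock: 12.2
tcp_pos: [0.6504, 0.2474, 0.3537]
orientation: [-0.049, 0.999, 0.0, 0.0]
wrist_force: [-0.2, -0.3, -0.7]
width: 0.0599
clock: 13.0
tcp_pos: [0.6502, 0.2474, 0.4477]
orientation: [-0.05, 0.999, -0.0, -0.001]
wrist_force: [0.5, -0.8, 0.3]
width: 0.0599
t 13.1 tcp [0.6502 0.2474 0.4472] yawY 95.67 tilt [-0.002 -0.001 -1.   ] w 0.0600 F [-0.4  0.3 -1.3] q [-0.54  0.41  0.19  1.26 -0.08  1.48  1.32]
```

View pics/w7.png

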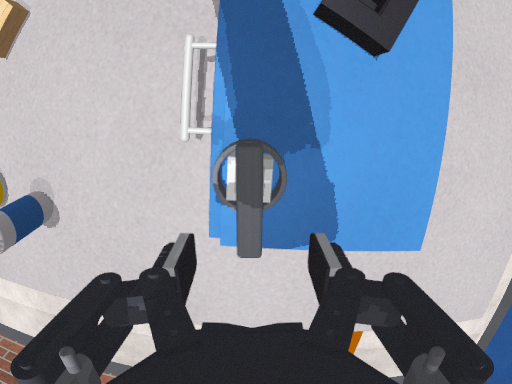

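View pics/d7.png

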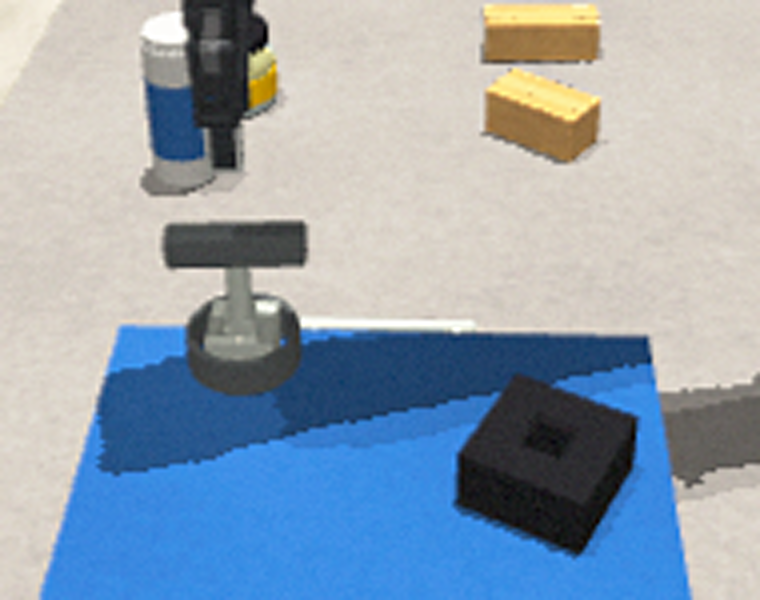

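```bash
python3 - <<'E'
from h import *
c=cam("wrist"); show()
a=onz(c,189,37,.072);b=onz(c,186,140,.072);print("handle",a,b,(a+b)/2,np.degrees(np.arctan2(b[1]-a[1],b[0]-a[0])))
print("cab corners",onz(c,209,238,.105),onz(c,421,250,.105),onz(c,220,245,.105))
h=onz(c,380,8,.145);print(h)
print(proj(c,(.4502,.3509,.145)))
go([.55,.167,.40],92)
go([.55,.167,.222],92)
E
```

```text
t 13.2 tcp [0.6502 0.2474 0.4472] yawY 95.68 tilt [-0.002 -0.001 -1.   ] w 0.0597 F [ 1.  -0.1 -0.7] q [-0.54  0.41  0.19  1.26 -0.08  1.48  1.32]
handle [0.50373536 0.16067216 0.072     ] [0.62589379 0.16743521 0.072     ] [0.56481458 0.16405369 0.072     ] 3.1688263914296706
cab corners [0.73267053 0.20575997 0.105     ] [0.73069669 0.48338351 0.105     ] [0.74039726 0.21914873 0.105     ]
[0.4638892  0.35294427 0.145     ]
[378.60639354  -4.75508454]
shift mm [107.6 -70.1  47.5] |137| rot deg [-0.05 -0.13  3.68]
shift mm [107.1 -70.  225.5] |259| rot deg [-0.05 -0.13  3.68]
```

```bash
python3 -m handwheel '15 -10 0 0 0 0; 45 -30 0 0 0 1; 80 -55 5 0 0 2; 105 -70 15 0 0 3.5; 107 -72 50 0 0 3.5; 107 -72 90 0 0 3.5; 107 -72 125 0 0 3.5; 107 -72 130 0 0 3.5' 0.7; python3 - <<'E'
from h import *
c=cam("wrist","w8");show(); go([.55,.1638,.222],92.2)
E
```

```text
clock: 13.95
tcp_pos: [0.5489, 0.1646, 0.3135]
orientation: [-0.019, 1.0, -0.002, -0.005]
wrist_force: [-1.2, 0.3, -0.1]
width: 0.0257
t 14.0 tcp [0.5497 0.1648 0.3154] yawY 92.18 tilt [-0.006 -0.003 -1.   ] w 0.0255 F [-0.3 -0.2 -0. ] q [-0.52  0.22  0.21  1.76 -0.05  1.17  1.31]
shift mm [-0.8 -0.8 93.4] |93| rot deg [-0.13 -0.36 -0.02]
```

View pics/w8.png

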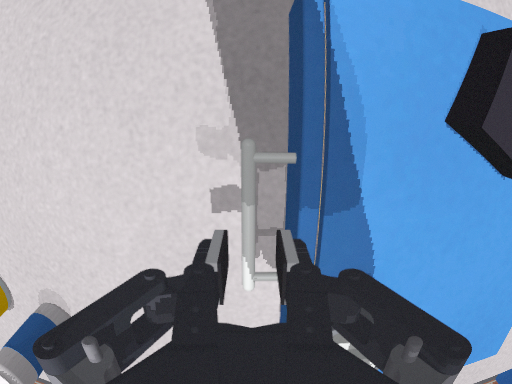

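```bash
python3 -m handwheel '0 -.8 15 0 0 0; 0 -.8 35 0 0 0; 0 -.8 55 0 0 0; 0 -.8 72 0 0 0; 0 -.8 85 0 0 0; 0 -.8 91 0 0 0; 0 -.8 91 0 0 0; 0 -.8 91 0 0 0'; python3 - <<'E'
from h import *
c=cam("wrist","w9");show()
E
```

```text
clock: 14.8
tcp_pos: [0.5516, 0.1645, 0.2286]
orientation: [-0.019, 1.0, 0.0, 0.001]
wrist_force: [0.1, -0.4, 0.8]
width: 0.0251
t 14.8 tcp [0.5516 0.1645 0.2288] yawY 92.17 tilt [ 0.002  0.001 -1.   ] w 0.0256 F [-0.5 -0.3 -0.1] q [-0.51  0.31  0.2   1.84 -0.07  0.99  1.33]
```

View pics/w9.png

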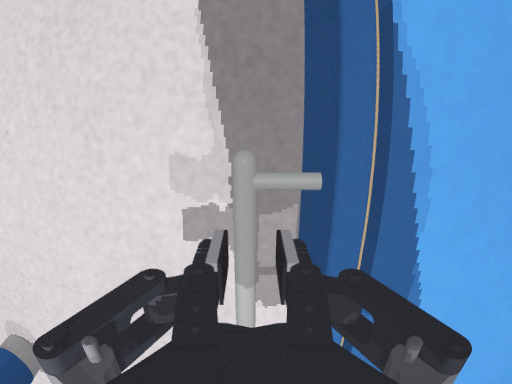

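```bash
python3 -m handwheel '0 -.5 5 0 0 0; 0 -.8 6 0 0 0; 0 -.8 6 0 0 0; 0 -.8 6 0 0 0; 0 -.8 6 0 0 0; 0 -.8 6 0 0 0; 0 -.8 6 0 0 0; 0 -.8 6 0 0 0' 1; python3 - <<'E'
from h import *
show()
E
```

```text
clock: 15.65
tcp_pos: [0.5524, 0.1614, 0.2242]
orientation: [-0.018, 1.0, -0.001, 0.001]
wrist_force: [-1.3, -5.1, 10.4]
width: 0.0089
t 15.7 tcp [0.5524 0.1614 0.2242] yawY 92.07 tilt [ 0.003 -0.002 -1.   ] w 0.0089 F [-1.3 -5.1 10.4] q [-0.51  0.32  0.2   1.84 -0.07  0.98  1.33]
```

```bash
python3 -m handwheel '0 -5 0 0 0 0; 0 -20 0 0 0 0; 0 -45 0 0 0 0; 0 -75 0 0 0 0; 0 -100 0 0 0 0; 0 -120 0 0 0 0; 0 -130 0 0 0 0; 0 -130 0 0 0 0'; python3 - <<'E'
from h import *
show()
c=cam("scene"); crop(c,260,60,450,210,4,"s10")
E
```

```text
clock: 16.45
tcp_pos: [0.557, 0.0312, 0.2242]
orientation: [-0.017, 1.0, -0.0, 0.002]
wrist_force: [-2.3, -1.9, 10.6]
width: 0.009
t 16.4 tcp [0.557  0.0312 0.2242] yawY 91.98 tilt [ 0.003 -0.    -1.   ] w 0.0090 F [-2.3 -1.9 10.6] q [-0.34  0.29  0.27  1.89 -0.09  0.97  1.58]
```

View pics/s10.png

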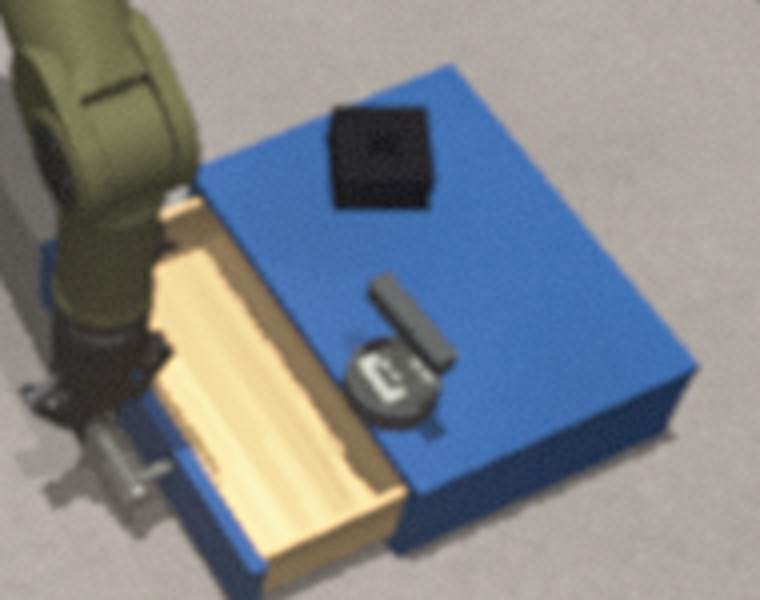

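```bash
python3 -m handwheel '0 -5 0 0 0 0; 0 -20 0 0 0 0; 0 -40 0 0 0 0; 0 -55 0 0 0 0; 0 -58 0 0 0 0; 0 -58 0 0 0 0; 0 -58 0 0 0 0; 0 -58 0 0 0 0'; python3 -m handwheel '0 0 0 0 0 0; 0 0 0 0 0 0; 0 0 0 0 0 0; 0 0 0 0 0 0; 0 0 0 0 0 0; 0 0 -20 0 0 0; 0 0 -60 0 0 0; 0 0 -100 0 0 0' 0.7; python3 - <<'E'
from h import *
show()
c=cam("scene","s11"); crop(c,80,100,420,290,2.3,"s11c")
E
```

```text
clock: 17.3
tcp_pos: [0.5591, -0.0251, 0.2242]
orientation: [-0.019, 1.0, -0.0, 0.002]
wrist_force: [-2.8, -1.9, 11.1]
width: 0.0086
clock: 18.1
tcp_pos: [0.5573, -0.0239, 0.3211]
orientation: [-0.019, 1.0, -0.0, -0.002]
wrist_force: [1.3, 0.4, 0.2]
width: 0.026
t 18.1 tcp [ 0.5573 -0.0239  0.3211] yawY 92.20 tilt [-0.004 -0.    -1.   ] w 0.0260 F [1.3 0.4 0.2] q [-0.28  0.19  0.31  1.8  -0.06  1.17  1.66]
```

View pics/s11c.png

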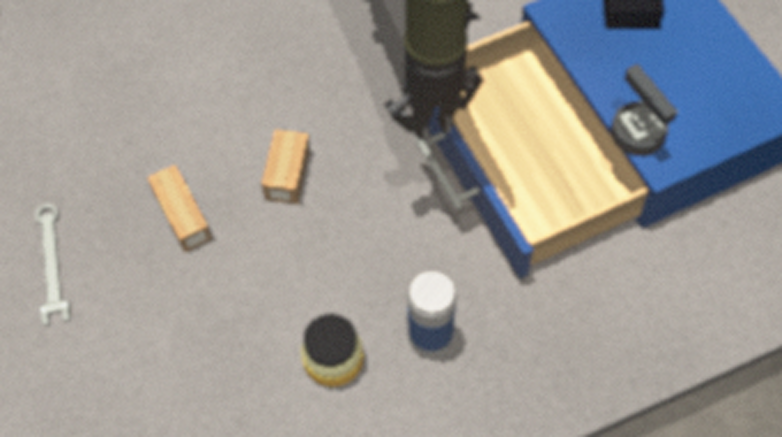

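```bash
python3 - <<'E'
from h import *
go([.451,-.204,.34],59.5)
E
```

```text
shift mm [ 115.4 -175.5  -12. ] |210| rot deg [ 0.17  0.43 32.68]
```

```bash
python3 -m handwheel '10 -15 -12 0 0 3; 35 -55 -12 0 0 10; 65 -95 -12 0 0 18; 90 -135 -12 0 0 26; 110 -165 -12 0 0 32; 115 -175 -12 0 0 32.7; 115 -175 -12 0 0 32.7; 115 -175 -12 0 0 32.7' 0; python3 - <<'E'
from h import *
c=cam("wrist","w12");show()
E
```

```text
clock: 18.95
tcp_pos: [0.4501, -0.2025, 0.3331]
orientation: [0.263, 0.965, 0.0, -0.001]
wrist_force: [0.2, -0.4, -0.1]
width: 0.0853
t 19.0 tcp [ 0.4506 -0.2019  0.3332] yawY 59.63 tilt [-0.001  0.001 -1.   ] w 0.0853 F [ 0.3 -0.3 -0.7] q [-0.12  0.03  0.5   1.94 -0.02  1.18  1.43]
```

View pics/w12.png

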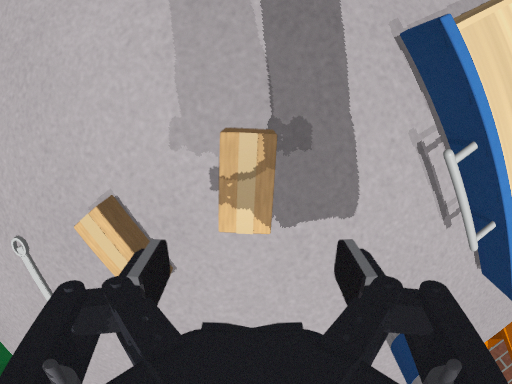

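```bash
python3 - <<'E'
from h import *
c=cam("wrist")
def an(a,b): return np.degrees(np.arctan2(*(b-a)[::-1]))
k=np.array([onz(c,*q,.046)[:2] for q in [(221,132),(275,133),(271,234),(219,233)]])
print(k.mean(0),[(round(an(k[i-1],k[i])%180,1),np.linalg.norm(k[i]-k[i-1]).round(4)) for i in range(4)])
go([*k.mean(0),.183],60)
print("panel",[onz(c,*q,.092)[:2] for q in [(402,36),(447,16)]])
E
```

```text
[ 0.44727994 -0.20500449] [(np.float64(146.8), np.float64(0.095)), (np.float64(58.4), np.float64(0.0465)), (np.float64(148.6), np.float64(0.0949)), (np.float64(58.5), np.float64(0.0494))]
shift mm [  1.2  -4.5 150.2] |150| rot deg [ 0.   -0.05 -0.34]
panel [array([ 0.39398041, -0.03668297]), array([0.39413285, 0.01599225])]
```

```bash
python3 -m handwheel '1 -4 25 0 0 1; 1 -4 60 0 0 1; 1 -4 100 0 0 1; 1 -4 130 0 0 1; 1 -4 148 0 0 1; 1 -4 152 0 0 1; 1 -4 152 0 0 1; 1 -4 152 0 0 1' && python3 -m handwheel '0 0 0 0 0 0; 0 0 0 0 0 0; 0 0 0 0 0 0; 0 0 0 0 0 0; 0 0 0 0 0 0; 0 0 -15 0 0 0; 0 0 -45 0 0 0; 0 0 -90 0 0 0' 1;  python3 - <<'E'
from h import *
show();c=cam("wrist","w13")
E
```

```text
clock: 19.85
tcp_pos: [0.448, -0.2062, 0.1827]
orientation: [0.271, 0.963, 0.0, 0.001]
wrist_force: [0.3, -0.3, -0.1]
width: 0.0854
clock: 20.65
tcp_pos: [0.4454, -0.2057, 0.2701]
orientation: [0.272, 0.962, -0.0, -0.003]
wrist_force: [1.8, 0.4, -3.6]
width: 0.0494
t 20.6 tcp [ 0.4454 -0.2057  0.2701] yawY 58.46 tilt [-0.007  0.001 -1.   ] w 0.0494 F [ 1.8  0.4 -3.6] q [-0.11  0.1   0.51  2.01 -0.06  1.05  1.45]
```

View pics/w13.png

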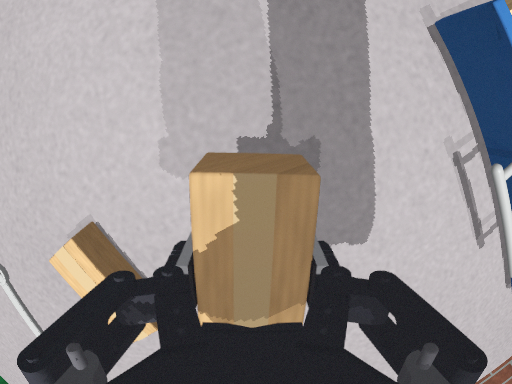

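```bash
python3 - <<'E'
from h import *
go([.4454,-.2057,.315],58.5);go([.50,.125,.315],2)
E
```

```text
shift mm [  3.3   0.1 -36.3] |36| rot deg [ 0.14  0.4  -0.09]
shift mm [130.1 310.4 -36.4] |339| rot deg [ 0.32  0.29 56.41]
```

```bash
python3 -m handwheel '0 5 -25 0 0 3; 10 30 -36 0 0 10; 27 70 -36 0 0 18; 45 112 -36 0 0 26; 63 152 -36 0 0 34; 81 192 -36 0 0 42; 98 230 -36 0 0 49; 114 265 -36 0 0 56'; python3 - <<'E'
from h import *
show();go([.50,.125,.315],2);go([.50,.125,.207],2)
E
```

```text
clock: 21.5
tcp_pos: [0.4877, 0.0781, 0.3073]
orientation: [0.689, 0.725, -0.0, -0.0]
wrist_force: [1.2, 0.7, -3.5]
width: 0.0492
t 21.5 tcp [0.4877 0.0781 0.3073] yawY 2.97 tilt [-0.001  0.    -1.   ] w 0.0492 F [ 1.2  0.7 -3.5] q [-0.45  0.06  0.25  1.96 -0.02  1.12 -0.14]
shift mm [46.2 14.7 -7.7] |49| rot deg [-0.03 -0.01  0.97]
shift mm [ 46.1  14.8 100.3] |111| rot deg [-0.03 -0.01  0.97]
```

```bash
python3 -m handwheel '15 5 0 0 0 1; 35 12 0 0 0 1; 46 15 0 0 0 1; 46 15 0 0 0 1; 46 15 0 0 0 1; 46 15 0 0 0 1; 46 15 0 0 0 1; 46 15 0 0 0 1'; python3 - <<'E'
from h import *
show();c=cam("wrist","w14");c=cam("scene"); crop(c,260,60,450,210,4,"s14")
E
```

```text
clock: 22.3
tcp_pos: [0.5006, 0.1223, 0.3078]
orientation: [0.693, 0.721, 0.0, 0.0]
wrist_force: [-0.9, 0.0, -4.1]
width: 0.0495
t 22.3 tcp [0.5006 0.1223 0.3078] yawY 2.21 tilt [ 0. -0. -1.] w 0.0495 F [-0.9  0.  -4.1] q [-0.49  0.11  0.22  1.91 -0.03  1.13 -0.23]
```

View pics/w14.png

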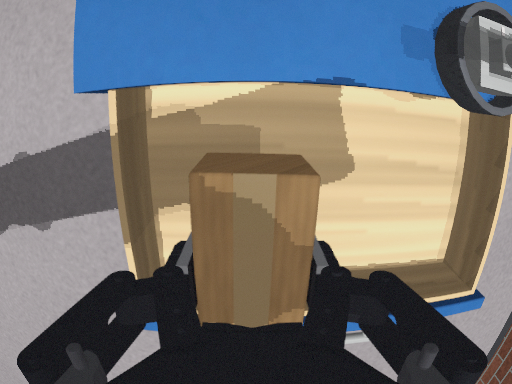

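View pics/s14.png

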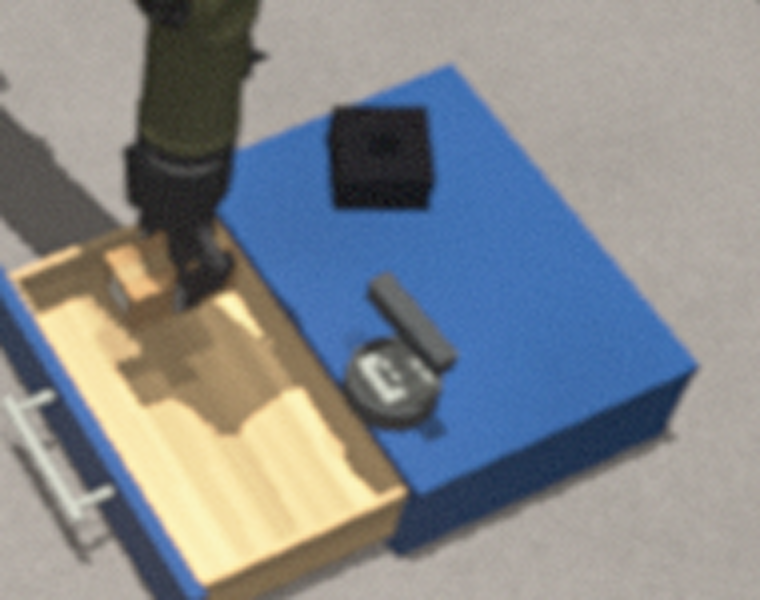

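```bash
python3 - <<'E'
from h import *
c=cam("wrist")
for q,z in [((445,263),.022),((150,86),.022),((150,240),.022),((107,87),.083),((480,295),.092),((75,92),.105)]: print(q,onz(c,*q,z)[:2])
go([.50,.125,.207],2)
E
```

```text
(445, 263) [0.73169669 0.03898803]
(150, 86) [0.4084487  0.21126636]
(150, 240) [0.40176672 0.06423832]
(107, 87) [0.39724022 0.20902434]
(480, 295) [0.73424726 0.0395954 ]
(75, 92) [0.38429397 0.20636509]
shift mm [  2.2  -0.5 100.8] |101| rot deg [ 0.01 -0.    0.26]
```

```bash
python3 -m handwheel '1 0 15 0 0 0; 1 0 40 0 0 0; 1 0 65 0 0 0; 1 0 85 0 0 0; 1 0 97 0 0 0; 1 0 101 0 0 0; 1 0 101 0 0 0; 1 0 101 0 0 0'; python3 - <<'E'
from h import *
show()
E
```

```text
clock: 23.25
tcp_pos: [0.5012, 0.1243, 0.2078]
orientation: [0.693, 0.721, 0.001, 0.0]
wrist_force: [-0.6, 0.2, -2.8]
width: 0.0491
t 23.2 tcp [0.5012 0.1243 0.2078] yawY 2.28 tilt [ 0.002  0.001 -1.   ] w 0.0491 F [-0.6  0.2 -2.8] q [-0.49  0.23  0.21  2.   -0.06  0.92 -0.2 ]
```

```bash
python3 -m handwheel '0 0 2 0 0 0; 0 0 3 0 0 0; 0 0 3 0 0 0; 0 0 3 0 0 0; 0 0 3 0 0 0; 0 0 3 0 0 0; 0 0 3 0 0 0; 0 0 3 0 0 0'; python3 -m handwheel '0 0 0 0 0 0; 0 0 0 0 0 0; 0 0 0 0 0 0; 0 0 -10 0 0 0; 0 0 -40 0 0 0; 0 0 -80 0 0 0; 0 0 -115 0 0 0; 0 0 -120 0 0 0' 0.1; python3 - <<'E'
from h import *
show();c=cam("wrist","w15"); d=cam("scene","s15"); e=cam("side","d15")
go([.45,-.366,.32],-6)
E
```

```text
clock: 24.05
tcp_pos: [0.5011, 0.1243, 0.2048]
orientation: [0.693, 0.721, 0.001, 0.0]
wrist_force: [-1.3, -1.3, 6.1]
width: 0.0494
clock: 24.85
tcp_pos: [0.5022, 0.1244, 0.3293]
orientation: [0.693, 0.721, 0.004, 0.002]
wrist_force: [0.3, 0.3, 0.5]
width: 0.0771
t 24.9 tcp [0.5022 0.1244 0.3293] yawY 2.27 tilt [ 0.009  0.003 -1.   ] w 0.0771 F [0.3 0.3 0.5] q [-0.5   0.09  0.22  1.89 -0.02  1.16 -0.24]
shift mm [-487.6  -69.9    3.8] |493| rot deg [ 0.04 -0.02  8.28]
```

View pics/w15.png

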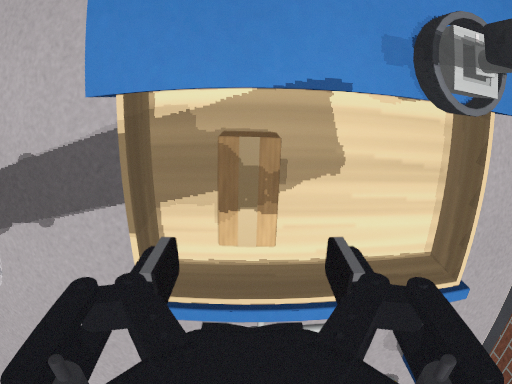

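View pics/s15.png

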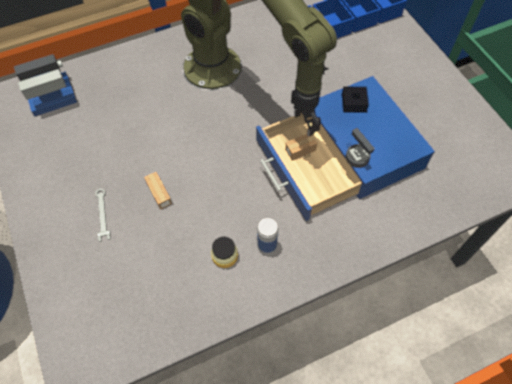

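```bash
python3 -m handwheel '-20 -3 0 0 0 4; -60 -9 0 0 0 11; -105 -15 0 0 0 19; -150 -22 0 0 0 27; -195 -28 0 0 0 35; -240 -35 0 0 0 43; -285 -41 0 0 0 51; -330 -47 0 0 0 58' 0; python3 - <<'E'
from h import *
show();go([.451,-.366,.32],-84,False)
E
```

```text
clock: 25.8
tcp_pos: [0.4656, -0.2089, 0.3222]
orientation: [0.956, 0.292, -0.001, -0.001]
wrist_force: [1.2, 0.2, 0.4]
width: 0.0854
t 25.8 tcp [ 0.4656 -0.2089  0.3222] yawY -56.02 tilt [-0.003  0.001 -1.   ] w 0.0854 F [1.2 0.2 0.4] q [-0.16  0.08  0.56  1.92 -0.05  1.16 -0.56]
shift mm [-99.9 122.1   2.1] |158| rot deg [-0.09  0.12 27.98]
```

```bash
python3 -m handwheel '-25 31 0 0 0 7; -50 61 0 0 0 14; -75 92 0 0 0 21; -95 117 0 0 0 27; -100 122 0 0 0 28; -100 122 0 0 0 28; -100 122 0 0 0 28; -100 122 0 0 0 28'; python3 - <<'E'
from h import *
show();c=cam("wrist","w16")
E
```

```text
clock: 26.6
tcp_pos: [0.4535, -0.3628, 0.3231]
orientation: [0.998, 0.056, -0.0, -0.001]
wrist_force: [-0.2, 0.1, 0.0]
width: 0.0853
t 26.6 tcp [ 0.4535 -0.3628  0.3231] yawY -83.53 tilt [-0.     0.002 -1.   ] w 0.0853 F [-0.2  0.1  0. ] q [ 0.03  0.27  0.71  1.75 -0.19  1.19 -0.67]
```

View pics/w16.png

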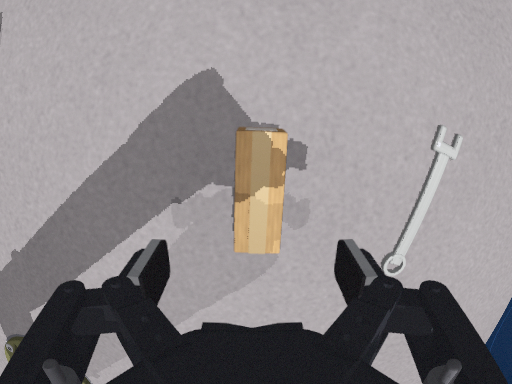

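```bash
python3 - <<'E'
from h import *
c=cam("wrist");show()
def an(a,b): return np.degrees(np.arctan2(*(b-a)[::-1]))
k=np.array([onz(c,*q,.042)[:2] for q in [(236,132),(287,132),(280,253),(234,251)]])
print(k.mean(0),[(round(an(k[i-1],k[i])%180,1),np.linalg.norm(k[i]-k[i-1]).round(4)) for i in range(4)])
go([*k.mean(0),.181],-83)
E
```

```text
t 26.7 tcp [ 0.4535 -0.3632  0.3236] yawY -83.55 tilt [ 0.     0.001 -1.   ] w 0.0853 F [-1.1  0.3  0.1] q [ 0.03  0.27  0.71  1.75 -0.19  1.19 -0.67]
[ 0.44697364 -0.36943738] [(np.float64(4.6), np.float64(0.1117)), (np.float64(96.7), np.float64(0.0429)), (np.float64(5.1), np.float64(0.1141)), (np.float64(93.5), np.float64(0.044))]
shift mm [ -7.2   5.6 142.6] |143| rot deg [-0.05 -0.02 -0.55]
```

```bash
python3 -m handwheel '-3 2 20 0 0 .5; -7 5.5 55 0 0 1; -7 5.5 95 0 0 1.2; -7 5.5 125 0 0 1.2; -7 5.5 140 0 0 1.2; -7 5.5 143 0 0 1.2; -7 5.5 143 0 0 1.2; -7 5.5 143 0 0 1.2' && python3 -m handwheel '0 0 0 0 0 0; 0 0 0 0 0 0; 0 0 0 0 0 0; 0 0 0 0 0 0; 0 0 0 0 0 0; 0 0 -15 0 0 0; 0 0 -55 0 0 0; 0 0 -100 0 0 0' 1;  python3 - <<'E'
from h import *
show();c=cam("wrist","w17");go([.61,.125,.315],2,False)
E
```

```text
clock: 27.5
tcp_pos: [0.4473, -0.3714, 0.1825]
orientation: [0.999, 0.045, 0.001, 0.001]
wrist_force: [0.9, -0.7, 0.2]
width: 0.0852
clock: 28.3
tcp_pos: [0.4455, -0.3701, 0.2804]
orientation: [0.999, 0.044, -0.002, -0.001]
wrist_force: [1.3, -0.5, -2.6]
width: 0.043
t 28.3 tcp [ 0.4455 -0.3701  0.2804] yawY -84.94 tilt [-0.004  0.002 -1.   ] w 0.0430 F [ 1.3 -0.5 -2.6] q [ 0.05  0.32  0.71  1.8  -0.23  1.11 -0.65]
shift mm [ 205.7 -481.7  -26.8] |524| rot deg [  0.57  -0.09 -86.98]
```

View pics/w17.png

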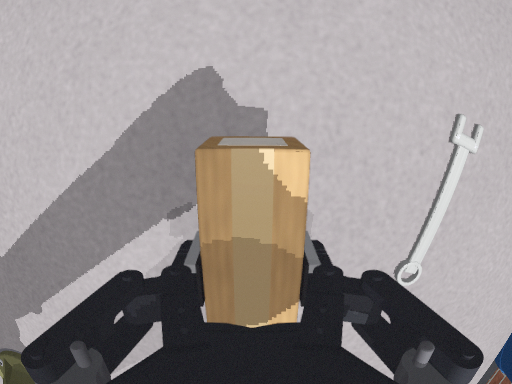

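```bash
python3 -m handwheel '5 -12 -20 0 0 -4; 20 -47 -38 0 0 -11; 38 -90 -38 0 0 -19; 56 -133 -38 0 0 -27; 74 -176 -38 0 0 -35; 92 -218 -38 0 0 -43; 110 -260 -38 0 0 -51; 128 -300 -38 0 0 -58'; python3 - <<'E'
from h import *
show();go([.61,.125,.32],2,False)
E
```

```text
clock: 29.15
tcp_pos: [0.5472, -0.059, 0.3188]
orientation: [0.851, 0.525, -0.0, -0.0]
wrist_force: [1.0, -0.2, -3.9]
width: 0.0433
t 29.1 tcp [ 0.5472 -0.059   0.3188] yawY -26.61 tilt [-0. -0. -1.] w 0.0433 F [ 1.  -0.2 -3.9] q [-0.31  0.17  0.41  1.82 -0.07  1.16 -0.34]
shift mm [192.6 -26.3  -1.2] |194| rot deg [-1.000e-02  0.000e+00 -2.861e+01]
```

```bash
python3 -m handwheel '35 -5 0 0 0 -6; 75 -10 0 0 0 -13; 115 -15 0 0 0 -20; 155 -20 0 0 0 -26; 183 -24 0 0 0 -28.6; 192.6 -26 0 0 0 -28.6; 192.6 -26 0 0 0 -28.6; 192.6 -26 0 0 0 -28.6'; python3 - <<'E'
from h import *
c=cam("wrist","w18");show();go([.61,.125,.205],2,False)
E
```

```text
clock: 29.95
tcp_pos: [0.6112, 0.121, 0.3184]
orientation: [0.697, 0.717, -0.001, 0.0]
wrist_force: [-0.4, -0.3, -3.5]
width: 0.0432
t 30.0 tcp [0.6112 0.1204 0.3186] yawY 1.50 tilt [-0.    -0.002 -1.   ] w 0.0433 F [ 0.4 -0.6 -3.3] q [-0.44  0.32  0.25  1.64 -0.08  1.19 -0.15]
shift mm [  4.9  -1.  113.6] |114| rot deg [-0.03  0.1  -0.5 ]
```

View pics/w18.png

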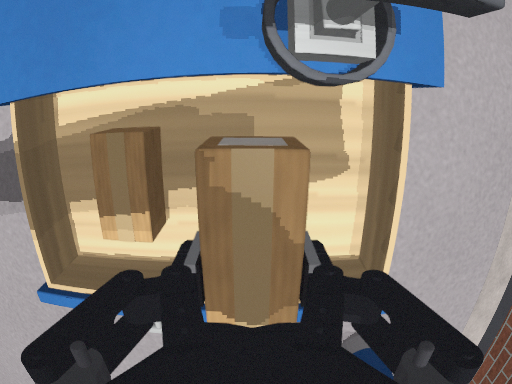

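```bash
python3 -m handwheel '5 6 15 0 0 -.5; 5 6 40 0 0 -.5; 5 6 70 0 0 -.5; 5 6 95 0 0 -.5; 5 6 108 0 0 -.5; 5 6 114 0 0 -.5; 5 6 114 0 0 -.5; 5 6 114 0 0 -.5'; python3 -m handwheel '0 0 0 0 0 0; 0 0 0 0 0 0; 0 0 0 0 0 0; 0 0 0 0 0 0; 0 0 -30 0 0 0; 0 0 -75 0 0 0; 0 0 -120 0 0 0; 0 0 -125 0 0 0' 0.2; python3 - <<'E'
from h import *
c=cam("wrist","w19");show(); d=cam("scene","s19");d=cam("side","d19")
E
```

```text
clock: 30.8
tcp_pos: [0.618, 0.1278, 0.2057]
orientation: [0.694, 0.72, 0.001, 0.001]
wrist_force: [-0.0, -0.2, -3.0]
width: 0.0432
clock: 31.6
tcp_pos: [0.6193, 0.1281, 0.3372]
orientation: [0.694, 0.72, 0.005, 0.003]
wrist_force: [-0.2, -0.9, 0.2]
width: 0.0683
t 31.6 tcp [0.6187 0.128  0.3351] yawY 2.18 tilt [ 0.009  0.003 -1.   ] w 0.0682 F [ 0.5  0.  -0.1] q [-0.45  0.32  0.25  1.6  -0.08  1.22 -0.15]
```

View pics/w19.png

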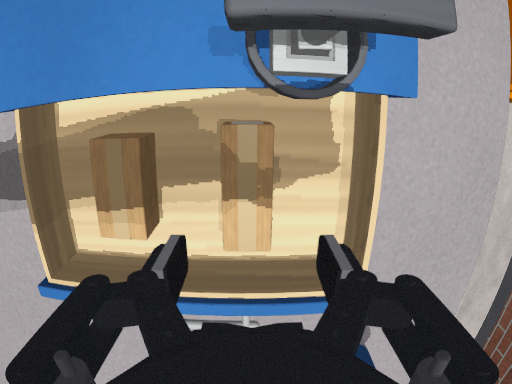

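View pics/s19.png

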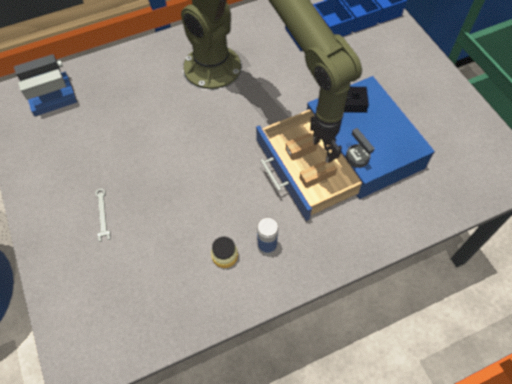

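View pics/d19.png

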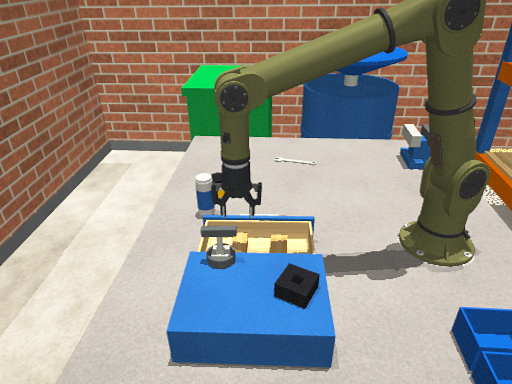

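```bash
python3 - <<'E'
from h import *
go([.56,-.06,.335],2,False)
c=cam("scene"); print("handle mid?", [onz(c,*q,.067)[:2] for q in [(263,160),(286,196)]])
E
```

```text
shift mm [-185.7  -64.3   -5.1] |197| rot deg [ 0.06 -0.03  0.19]
handle mid? [array([ 0.51078901, -0.020124  ]), array([ 0.66314718, -0.01114808])]
```

```bash
python3 -m handwheel '-25 -9 -5 0 0 0; -65 -22 -5 0 0 0; -110 -38 -5 0 0 0; -150 -52 -5 0 0 0; -178 -62 -5 0 0 0; -186 -64 -5 0 0 0; -186 -64 -5 0 0 0; -186 -64 -5 0 0 0' 1;  python3 - <<'E'
from h import *
c=cam("wrist","w20");show(); go([.56,-.06,.224],2,False)
E
```

```text
clock: 32.6
tcp_pos: [0.5606, -0.0585, 0.3338]
orientation: [0.693, 0.721, -0.0, -0.001]
wrist_force: [0.0, 0.7, -0.3]
width: -0.0003
t 32.6 tcp [ 0.5608 -0.058   0.334 ] yawY 2.36 tilt [-0.001  0.001 -1.   ] w -0.0004 F [-0.2  0.7 -0.3] q [-0.26  0.19  0.35  1.77 -0.07  1.19  0.16]
shift mm [ -2.   -0.8 110. ] |110| rot deg [-0.05 -0.05  0.36]
```

View pics/w20.png

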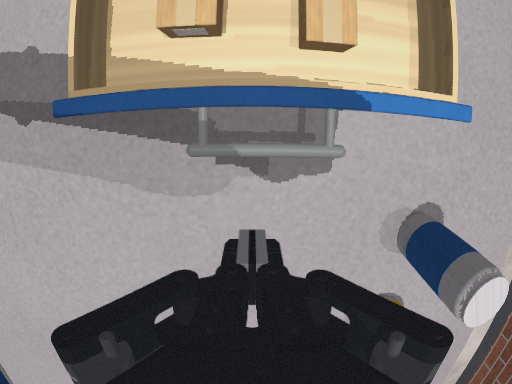

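```bash
python3 -m handwheel '-2 3 20 0 0 0; -2 5 50 0 0 0; -2 7 80 0 0 0; -2 8 102 0 0 0; -2 8 110 0 0 0; -2 8 112 0 0 0; -2 8 112 0 0 0; -2 8 112 0 0 0'; python3 -m handwheel '10 0 0 0 0 0; 20 0 0 0 0 0; 30 0 0 0 0 0; 45 0 0 0 0 0; 60 0 0 0 0 0; 75 0 0 0 0 0; 90 0 0 0 0 0; 100 0 0 0 0 0'; python3 - <<'E'
from h import *
c=cam("wrist","w21");show()
E
```

```text
clock: 33.45
tcp_pos: [0.5692, -0.0617, 0.2241]
orientation: [0.693, 0.721, 0.001, 0.001]
wrist_force: [-0.0, 0.3, -0.2]
width: 0.0001
clock: 34.25
tcp_pos: [0.5643, 0.0406, 0.2225]
orientation: [0.693, 0.721, 0.0, -0.001]
wrist_force: [1.0, -1.5, 0.9]
width: 0.0001
t 34.3 tcp [0.5642 0.042  0.2224] yawY 2.41 tilt [-0.001  0.002 -1.   ] w 0.0000 F [-0.3  2.3  0.1] q [-0.37  0.31  0.29  1.87 -0.11  0.98  0.01]
```

View pics/w21.png

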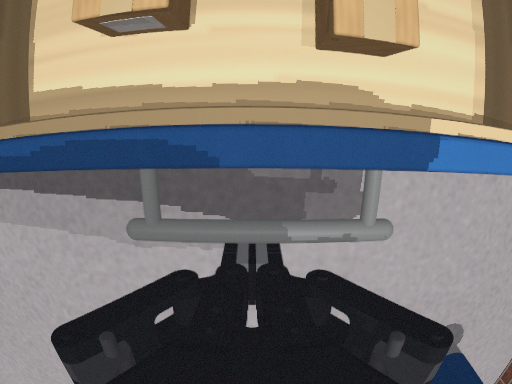

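```bash
python3 -m handwheel '10 0 0 0 0 0; 25 0 0 0 0 0; 42 0 0 0 0 0; 60 0 0 0 0 0; 75 0 0 0 0 0; 87 0 0 0 0 0; 93 0 0 0 0 0; 95 0 0 0 0 0'; python3 -m handwheel '2 0 0 0 0 0; 4 0 0 0 0 0; 6 0 0 0 0 0; 8 0 0 0 0 0; 10 0 0 0 0 0; 10 0 0 0 0 0; 10 0 0 0 0 0; 10 0 0 0 0 0'; python3 - <<'E'
from h import *
show()
E
```

```text
clock: 35.1
tcp_pos: [0.5609, 0.134, 0.2228]
orientation: [0.693, 0.721, 0.0, -0.0]
wrist_force: [-0.5, 0.1, 0.1]
width: 0.0001
clock: 35.9
tcp_pos: [0.5607, 0.143, 0.2228]
orientation: [0.693, 0.721, 0.0, -0.0]
wrist_force: [0.7, 0.4, -0.0]
width: 0.0002
t 35.9 tcp [0.5607 0.143  0.2228] yawY 2.19 tilt [ 0.  0. -1.] w 0.0002 F [ 0.7  0.4 -0. ] q [-0.5   0.33  0.24  1.84 -0.09  0.98 -0.18]
```

```bash
python3 -m handwheel '1 0 0 0 0 0; 2 0 0 0 0 0; 3 0 0 0 0 0; 4 0 0 0 0 0; 5 0 0 0 0 0; 6 0 0 0 0 0; 6 0 0 0 0 0; 6 0 0 0 0 0'; python3 - <<'E'
from h import *
show()
c=cam("scene"); crop(c,290,60,450,210,5,"s22"); c=cam("wrist","w22")
E
```

```text
clock: 36.7
tcp_pos: [0.5607, 0.1458, 0.2227]
orientation: [0.694, 0.72, -0.002, 0.001]
wrist_force: [-0.1, -8.4, 2.2]
width: -0.0001
t 36.7 tcp [0.5607 0.1458 0.2227] yawY 2.05 tilt [-0.001 -0.004 -1.   ] w -0.0001 F [-0.1 -8.4  2.2] q [-0.51  0.33  0.24  1.83 -0.09  0.99 -0.19]
```

View pics/s22.png

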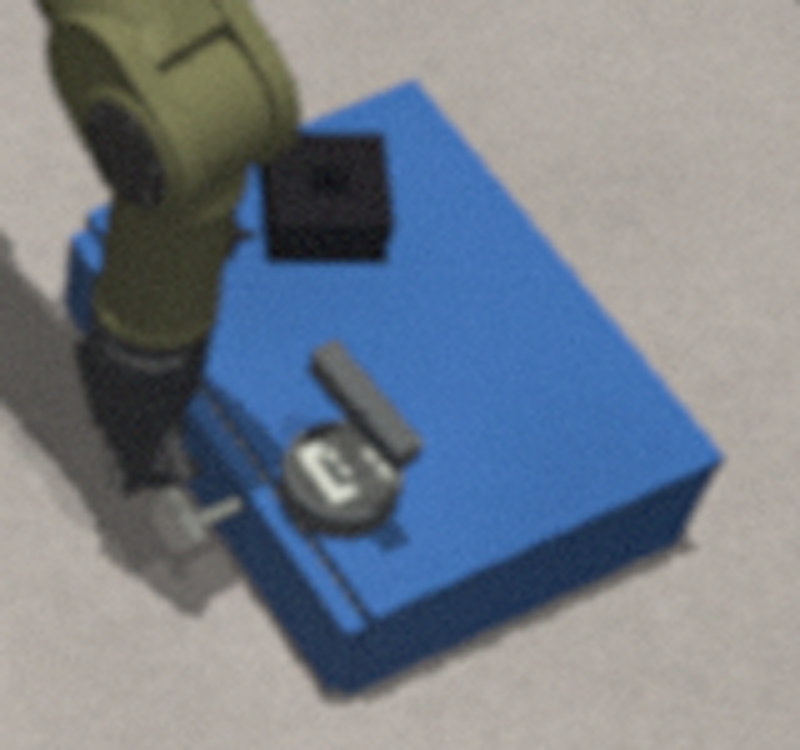

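View pics/w22.png

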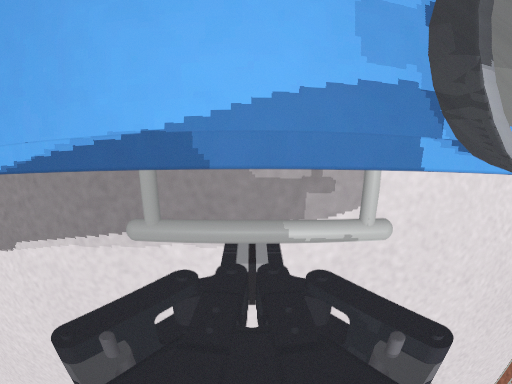

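```bash
python3 -m handwheel '-8 0 0 0 0 0; -15 0 -10 0 0 0; -15 0 -50 0 0 0; -15 0 -95 0 0 0; -15 0 -140 0 0 0; -15 0 -185 0 0 0; -15 0 -220 0 0 -6; -15 0 -225 0 0 -14' 0.2;  python3 - <<'E'
from h import *
show();go([.6502,.2474,.45],95,False)
E
```

```text
clock: 37.6
tcp_pos: [0.5616, 0.1341, 0.4547]
orientation: [0.598, 0.801, 0.005, 0.003]
wrist_force: [0.8, 0.4, 0.1]
width: 0.0681
t 37.6 tcp [0.5616 0.1341 0.4547] yawY 16.50 tilt [ 0.01   0.005 -1.   ] w 0.0681 F [0.8 0.4 0.1] q [-0.5   0.14  0.24  1.58 -0.04  1.42  0.04]
shift mm [ 83.4 117.1   6.1] |144| rot deg [  0.58   0.36 -78.5 ]
```

```bash
python3 -m handwheel '8 11 0 0 0 -8; 20 28 0 0 0 -16; 32 45 3 0 0 -24; 44 62 6 0 0 -32; 56 79 6 0 0 -40; 68 96 6 0 0 -48; 80 112 6 0 0 -56; 83 117 6 0 0 -64'; python3 -m handwheel '0 0 0 0 0 -8; 0 0 0 0 0 -14.5; 0 0 0 0 0 -14.5; 0 0 0 0 0 -14.5; 0 0 0 0 0 -14.5; 0 0 0 0 0 -14.5; 0 0 0 0 0 -14.5; 0 0 0 0 0 -14.5'; python3 - <<'E'
from h import *
c=cam("wrist","w23");show();go([.6502,.2474,.3535],95.7,False)
E
```

```text
clock: 38.4
tcp_pos: [0.6503, 0.2488, 0.4419]
orientation: [0.081, 0.997, 0.001, -0.0]
wrist_force: [-0.3, 0.4, -0.2]
width: 0.0685
clock: 39.2
tcp_pos: [0.6502, 0.2462, 0.4418]
orientation: [-0.041, 0.999, 0.0, 0.0]
wrist_force: [-0.4, -0.3, -0.3]
width: 0.068
t 39.2 tcp [0.6502 0.2462 0.4417] yawY 94.67 tilt [ 0. -0. -1.] w 0.0683 F [-0.3  0.2 -0.1] q [-0.44  0.4   0.05  1.27 -0.02  1.47  1.27]
shift mm [-0.1  1.2 88.2] |88| rot deg [-0.    0.   -1.03]
```

View pics/w23.png

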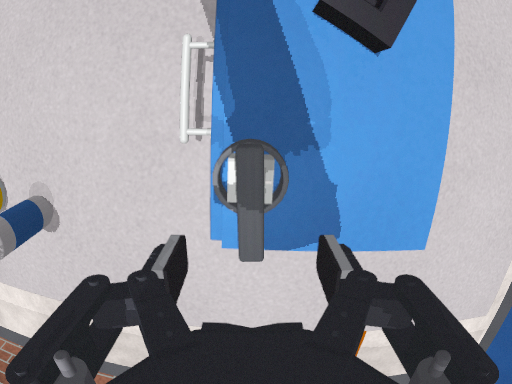

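```bash
python3 -m handwheel '0 1 15 0 0 -1; 0 1 35 0 0 -1; 0 1 55 0 0 -1; 0 1 72 0 0 -1; 0 1 84 0 0 -1; 0 1 88 0 0 -1; 0 1 88 0 0 -1; 0 1 88 0 0 -1'; python3 -m handwheel '0 0 0 0 0 0; 0 0 0 0 0 0; 0 0 0 0 0 0; 0 0 0 0 0 0; 0 0 0 0 0 0; 0 0 0 0 0 0; 0 0 0 0 0 0; 0 0 0 0 0 0' 1; python3 - <<'E'
from h import *
show();print(read_state()["ft_torque"])
E
```

```text
clock: 40.05
tcp_pos: [0.6504, 0.2473, 0.3546]
orientation: [-0.05, 0.999, 0.0, 0.001]
wrist_force: [-0.8, -0.2, 0.4]
width: 0.0683
clock: 40.85
tcp_pos: [0.6504, 0.2468, 0.3544]
orientation: [-0.049, 0.999, -0.0, 0.0]
wrist_force: [0.7, -2.2, 3.9]
width: 0.0192
t 40.9 tcp [0.6504 0.2468 0.3544] yawY 95.66 tilt [ 0.001 -0.    -1.   ] w 0.0192 F [ 0.7 -2.2  3.9] q [-0.43  0.44  0.05  1.39 -0.02  1.31  1.28]
[-0.55363095  0.13633765 -0.03879208]
```

```bash
python3 -m handwheel '0 0 0 0 0 4; 0 0 0 0 0 11; -.2 0 0 0 0 18; -.3 -.2 0 0 0 25; -.4 -.3 0 0 0 32; -.5 -.4 0 0 0 39; -.6 -.4 0 0 0 45; -.6 -.4 0 0 0 45'; python3 - <<'E'
from h import *
show();print(read_state()["ft_torque"])
E
python3 -m handwheel '0 0 0 0 0 4; 0 0 0 0 0 11; 0 0 0 0 0 18; 0 0 0 0 0 24; 0 0 0 0 0 28; 0 0 0 0 0 30; 0 0 0 0 0 30; 0 0 0 0 0 30'; python3 - <<'E'
from h import *
show();print(read_state()["ft_torque"])
E
```

```text
clock: 41.65
tcp_pos: [0.6508, 0.2469, 0.3544]
orientation: [0.337, 0.941, 0.0, 0.0]
wrist_force: [-1.3, -2.6, 5.7]
width: 0.0192
t 41.6 tcp [0.6508 0.2469 0.3544] yawY 50.59 tilt [ 0.001 -0.    -1.   ] w 0.0192 F [-1.3 -2.6  5.7] q [-0.53  0.44  0.17  1.4  -0.08  1.31  0.53]
[-0.49358734  0.18959566 -0.03814413]
clock: 42.45
tcp_pos: [0.6512, 0.2465, 0.3543]
orientation: [0.568, 0.823, 0.0, 0.001]
wrist_force: [0.2, -2.0, 5.2]
width: 0.0191
t 42.5 tcp [0.6512 0.2465 0.3543] yawY 20.73 tilt [ 0.002 -0.    -1.   ] w 0.0191 F [ 0.2 -2.   5.2] q [-0.59  0.45  0.26  1.4  -0.11  1.31  0.04]
[-0.60176729 -0.26561976 -0.01247981]
```

```bash
python3 -m handwheel '0 0 0 0 0 1; 0 0 0 0 0 2; 0 0 0 0 0 3; 0 0 0 0 0 4; 0 0 0 0 0 5; 0 0 0 0 0 6; 0 0 0 0 0 6; 0 0 0 0 0 6'; python3 - <<'E'
from h import *
show();print(read_state()["ft_torque"])
E
```

```text
clock: 43.25
tcp_pos: [0.6512, 0.2465, 0.3543]
orientation: [0.611, 0.792, 0.001, 0.001]
wrist_force: [1.1, -2.0, 5.3]
width: 0.0192
t 43.2 tcp [0.6512 0.2465 0.3543] yawY 14.71 tilt [ 0.002 -0.    -1.   ] w 0.0192 F [ 1.1 -2.   5.3] q [-0.6   0.45  0.28  1.4  -0.12  1.31 -0.06]
[-0.66045002 -0.41710711  0.00711255]
```

```bash
python3 -m handwheel '0 0 0 0 0 1; 0 0 0 0 0 2; 0 0 0 0 0 3; 0 0 0 0 0 3; 0 0 0 0 0 3; 0 0 0 0 0 3; 0 0 0 0 0 3; 0 0 0 0 0 3'; python3 - <<'E'
from h import *
show();print(read_state()["ft_torque"])
c=cam("wrist","w24"); crop(c,180,110,330,230,5,"w24c")
E
```

```text
clock: 44.05
tcp_pos: [0.6513, 0.2464, 0.3543]
orientation: [0.631, 0.776, 0.001, 0.001]
wrist_force: [2.0, -3.6, 5.2]
width: 0.0191
t 44.0 tcp [0.6513 0.2464 0.3543] yawY 11.75 tilt [ 0.002 -0.    -1.   ] w 0.0191 F [ 2.  -3.6  5.2] q [-0.61  0.45  0.29  1.4  -0.13  1.31 -0.11]
[-0.7747751  -0.51358256  0.39513399]
```

View pics/w24c.png

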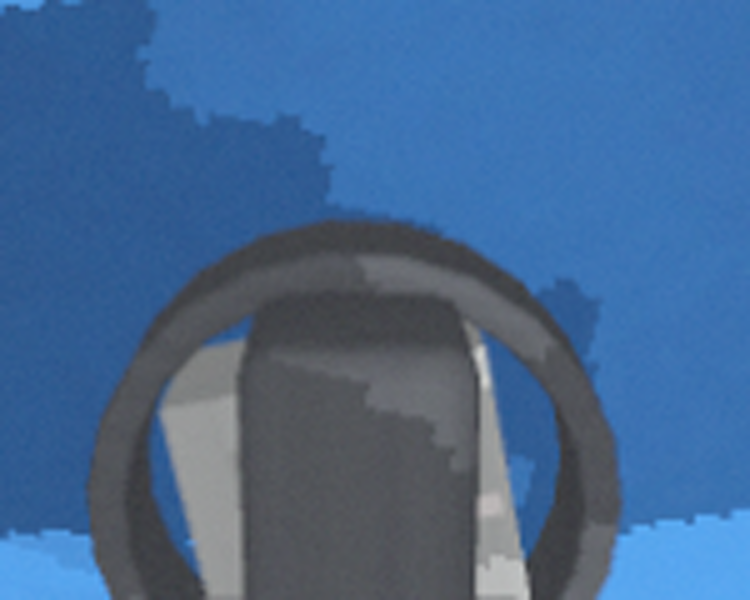

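```bash
python3 -m handwheel '0 0 0 0 0 -3; 0 0 0 0 0 -7; 0 0 0 0 0 -11; 0 0 0 0 0 -11; 0 0 -5 0 0 -11; 0 0 -15 0 0 -11; 0 0 -30 0 0 -11; 0 0 -50 0 0 -11'; python3 - <<'E'
from h import *
show()
c=cam("wrist","w25"); go([.4513,.3498,.41],64.6)
E
```

```text
clock: 44.9
tcp_pos: [0.6499, 0.2475, 0.4034]
orientation: [0.554, 0.833, -0.001, -0.002]
wrist_force: [-0.1, 0.5, -2.4]
width: 0.0192
t 44.9 tcp [0.6499 0.2475 0.4034] yawY 22.73 tilt [-0.004 -0.    -1.   ] w 0.0192 F [-0.1  0.5 -2.4] q [-0.59  0.42  0.26  1.33 -0.11  1.4   0.07]
shift mm [ 171.2 -144.3   -1.5] |224| rot deg [ 2.100e-01 -2.000e-02 -4.186e+01]
```

View pics/w25.png

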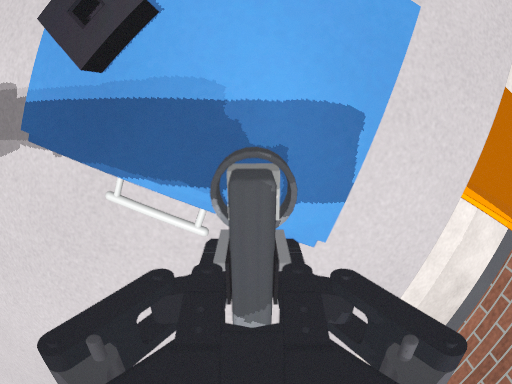

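```bash
python3 - <<'E'
from h import *
a=cv2.imread("pics/w4.png");b=cv2.imread("pics/w25.png");e=cv2.imread("pics/w5.png")
im=np.hstack([cv2.resize(x[140:340,190:315],None,fx=2.1,fy=2.1,interpolation=cv2.INTER_CUBIC) for x in (a,e,b)]);cv2.imwrite("pics/cmp.png",im)
c=cam("wrist");s,p,r=st()
for x in (.0465,.0480,.0495):
  for h in (.142,.1445):
    print(x,h,proj(c,p+r.apply([x,0,h])).round(1), proj(c,p+r.apply([x,0,h+.024])).round(1))
E
```

```text
0.0465 0.142 [252.4 176.6] [252.4 163.8]
0.0465 0.1445 [252.4 175. ] [252.4 162.7]
0.048 0.142 [252.4 172.8] [252.4 160.6]
0.048 0.1445 [252.4 171.3] [252.4 159.6]
0.0495 0.142 [252.4 169. ] [252.4 157.4]
0.0495 0.1445 [252.4 167.6] [252.4 156.4]
```

View pics/cmp.png

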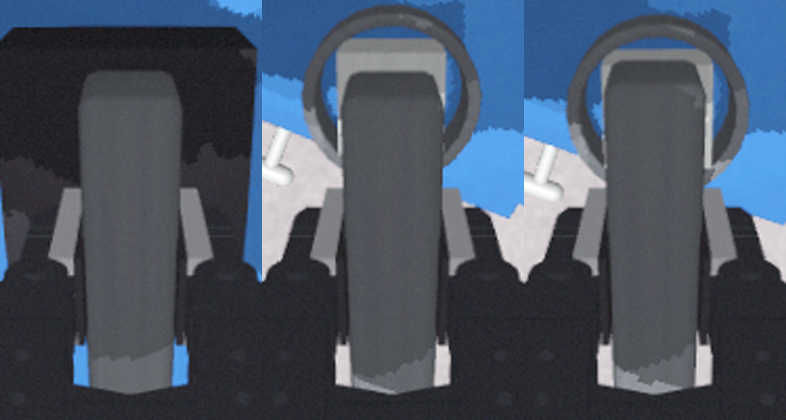

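```bash
python3 - <<'E'
from h import *
show();go([.4527,.3494,.412],64.8)
E
```

```text
t 45.0 tcp [0.6509 0.2476 0.4079] yawY 22.73 tilt [ 0.004  0.003 -1.   ] w 0.0188 F [ 0.8 -1.  -2.4] q [-0.59  0.42  0.26  1.33 -0.11  1.4   0.07]
shift mm [ 170.4 -143.4   -4.6] |223| rot deg [ 3.000e-01  3.000e-02 -4.207e+01]
```

```bash
python3 -m handwheel '8 -7 -5 0 0 -3; 35 -30 -5 0 0 -10; 65 -55 -5 0 0 -18; 95 -80 -5 0 0 -26; 125 -105 -5 0 0 -33; 152 -128 -5 0 0 -39; 168 -141 -5 0 0 -42; 170 -143 -5 0 0 -42'; python3 -m handwheel '0 0 0 0 0 0; 0 0 0 0 0 0; 0 0 0 0 0 0; 0 0 0 0 0 0; 0 0 0 0 0 0; 0 0 0 0 0 0; 0 0 0 0 0 0; 0 0 0 0 0 0'; python3 - <<'E'
from h import *
show();go([.4527,.3494,.38],64.8)
c=cam("wrist","w26");c=cam("side"); crop(c,160,170,350,320,4,"d26");show();c=cam("scene"); crop(c,310,40,430,130,6,"s26")
E
```

```text
clock: 45.8
tcp_pos: [0.4503, 0.3507, 0.4087]
orientation: [0.217, 0.976, 0.0, -0.001]
wrist_force: [0.6, -0.5, -2.8]
width: 0.0191
clock: 46.6
tcp_pos: [0.4533, 0.3485, 0.4088]
orientation: [0.219, 0.976, 0.0, 0.0]
wrist_force: [-0.6, -0.7, -2.8]
width: 0.0189
t 46.6 tcp [0.4533 0.3485 0.4088] yawY 64.68 tilt [ 0.  0. -1.] w 0.0189 F [-0.6 -0.7 -2.8] q [-0.76  0.15  0.06  1.65 -0.01  1.34  0.44]
shift mm [ 0.9  0.6 28.8] |29| rot deg [ 0.01  0.   -0.12]
t 46.7 tcp [0.4532 0.3486 0.4087] yawY 64.69 tilt [ 0.  0. -1.] w 0.0190 F [ 0.1 -0.2 -3.3] q [-0.76  0.15  0.06  1.65 -0.01  1.34  0.44]
```

View pics/w26.png

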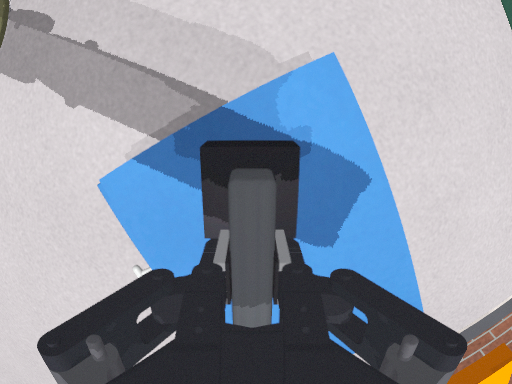

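View pics/d26.png

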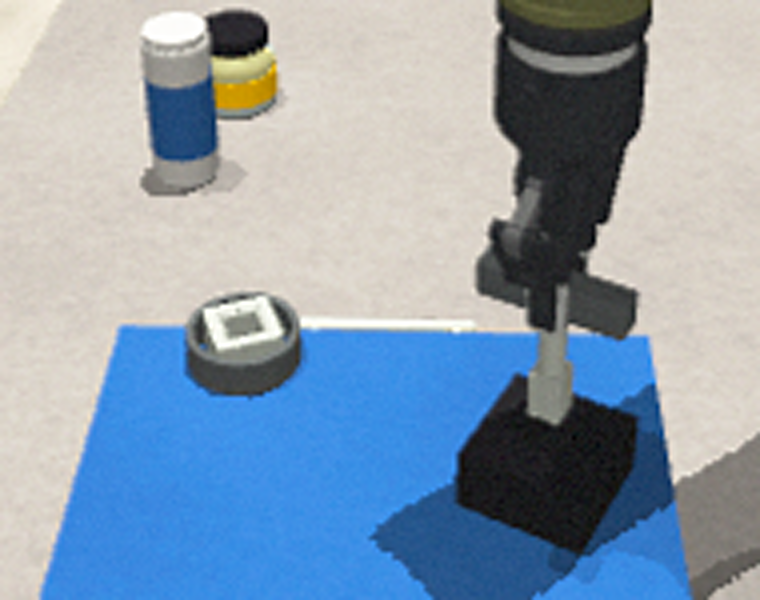

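```bash
python3 -m handwheel '.9 .6 8 0 0 0; .9 .6 14 0 0 0; .9 .6 18 0 0 0; .9 .6 22 0 0 0; .9 .6 25 0 0 0; .9 .6 28 0 0 0; .9 .6 30 0 0 0; .9 .6 30 0 0 0'; python3 - <<'E'
from h import *
show();print(read_state()["ft_torque"])
E
```

```text
clock: 47.55
tcp_pos: [0.4526, 0.3494, 0.3785]
orientation: [0.219, 0.976, -0.0, -0.0]
wrist_force: [-1.2, -0.3, -2.4]
width: 0.0191
t 47.5 tcp [0.4526 0.3494 0.3785] yawY 64.68 tilt [-0. -0. -1.] w 0.0191 F [-1.2 -0.3 -2.4] q [-0.76  0.17  0.06  1.69 -0.01  1.28  0.43]
[-0.00686084  0.00760297  0.01100315]
```

```bash
python3 -m handwheel '0 0 3 0 0 0; 0 0 6 0 0 0; 0 0 9 0 0 0; 0 0 12 0 0 0; 0 0 15 0 0 0; 0 0 18 0 0 0; 0 0 19 0 0 0; 0 0 19 0 0 0'; python3 - <<'E'
from h import *
show();print(read_state()["ft_torque"])
E
```

```text
clock: 48.35
tcp_pos: [0.4527, 0.3494, 0.3595]
orientation: [0.219, 0.976, -0.0, -0.0]
wrist_force: [0.3, -0.0, -2.8]
width: 0.0191
t 48.4 tcp [0.4527 0.3494 0.3595] yawY 64.68 tilt [-0. -0. -1.] w 0.0191 F [ 0.3 -0.  -2.8] q [-0.76  0.18  0.06  1.71 -0.01  1.25  0.43]
[ 0.00567217 -0.00950332  0.04676723]
```

No contact force yet, so I'll press gently a few mm to find the bottom.

```bash
python3 -m handwheel '0 0 .5 0 0 0; 0 0 1 0 0 0; 0 0 1.5 0 0 0; 0 0 2 0 0 0; 0 0 2.5 0 0 0; 0 0 2.5 0 0 0; 0 0 2.5 0 0 0; 0 0 2.5 0 0 0'; python3 - <<'E'
from h import *
show()
E
```

```text
clock: 49.15
tcp_pos: [0.4528, 0.3494, 0.3583]
orientation: [0.219, 0.976, 0.0, 0.0]
wrist_force: [-2.9, -2.3, 4.2]
width: 0.0194
t 49.1 tcp [0.4528 0.3494 0.3583] yawY 64.68 tilt [ 0.001  0.001 -1.   ] w 0.0194 F [-2.9 -2.3  4.2] q [-0.76  0.18  0.06  1.72 -0.01  1.24  0.43]
```

Bottom reached at the predicted height (0.3584). Release and look.

```bash
python3 -m handwheel '0 0 0 0 0 0; 0 0 0 0 0 0; 0 0 0 0 0 0; 0 0 0 0 0 0; 0 0 0 0 0 0; 0 0 -5 0 0 0; 0 0 -15 0 0 0; 0 0 -30 0 0 0' 0.2; python3 -m handwheel '0 0 -20 0 0 0; 0 0 -60 0 0 0; 0 0 -90 0 0 0; 0 0 -95 0 0 0; 0 0 -95 0 0 0; 0 0 -95 0 0 0; 0 0 -95 0 0 0; 0 0 -95 0 0 0'; python3 - <<'E'
from h import *
show()
c=cam("wrist","w27");crop(c,190,130,300,280,5,"w27c")
c=cam("scene");crop(c,80,40,450,290,2.1,"s27")
c=cam("side"); crop(c,160,170,350,320,4,"d27")
E
```

```text
clock: 49.95
tcp_pos: [0.4526, 0.3494, 0.3878]
orientation: [0.219, 0.976, -0.0, -0.0]
wrist_force: [0.3, 0.2, 0.4]
width: 0.0684
clock: 50.75
tcp_pos: [0.4526, 0.3493, 0.481]
orientation: [0.219, 0.976, -0.001, -0.001]
wrist_force: [-0.1, -0.1, -0.4]
width: 0.0684
t 50.8 tcp [0.4526 0.3493 0.481 ] yawY 64.68 tilt [-0.002 -0.002 -1.   ] w 0.0684 F [-0.1 -0.1 -0.4] q [-0.76  0.13  0.07  1.53 -0.01  1.48  0.43]
```

View pics/w27.png

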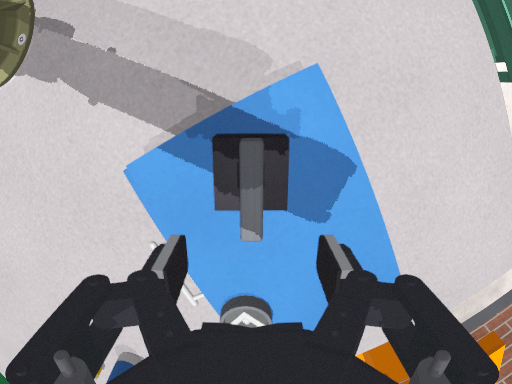

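View pics/s27.png

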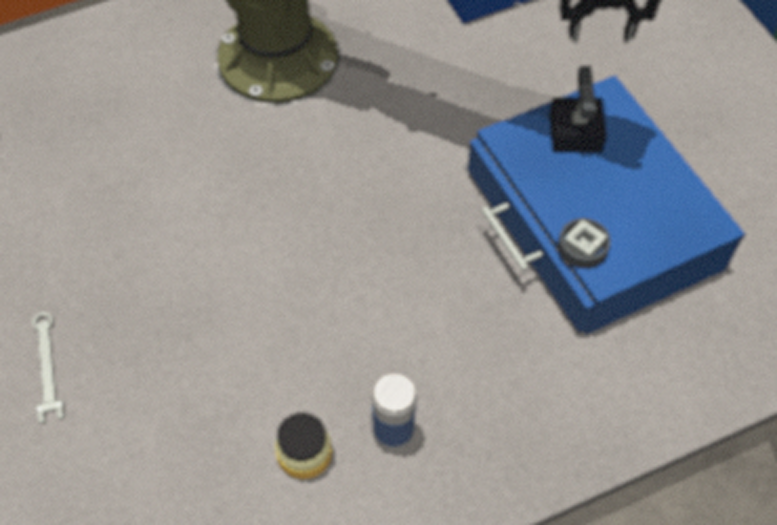

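View pics/d27.png

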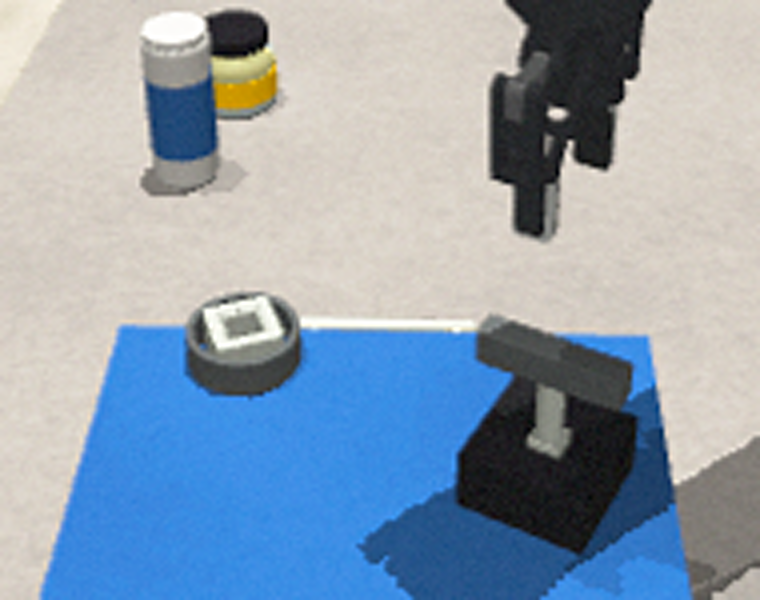

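```bash
python3 - <<'E'
from h import *
d=cam("side")
def an(a,b): return np.degrees(np.arctan2(*(b-a)[::-1]))%90
for k in ([(205,312),(272,297),(283,338),(216,351)],[(202,70),(271,56),(283,97),(214,111)]):
  o=170 if k[0][1]>200 else 230
  k=np.array([onz(d,160+u/4,o+v/4,.135)[:2] for u,v in k]); print(k.mean(0),[round(an(k[i-1],k[i]),1) for i in range(4)])
e=cv2.imread("pics/side0.png");a=cv2.resize(e[240:280,195:250],None,fx=7,fy=7,interpolation=cv2.INTER_CUBIC);b=cv2.resize(d["img"][240:280,195:250,::-1],None,fx=7,fy=7,interpolation=cv2.INTER_CUBIC);cv2.imwrite("pics/cmp2.png",np.hstack([a,b]))
E
```

```text
[0.64917087 0.24754085] [np.float64(20.2), np.float64(23.8), np.float64(17.5), np.float64(20.6)]
[0.6503185  0.24658522] [np.float64(20.6), np.float64(22.0), np.float64(18.4), np.float64(21.4)]
```

View pics/cmp2.png

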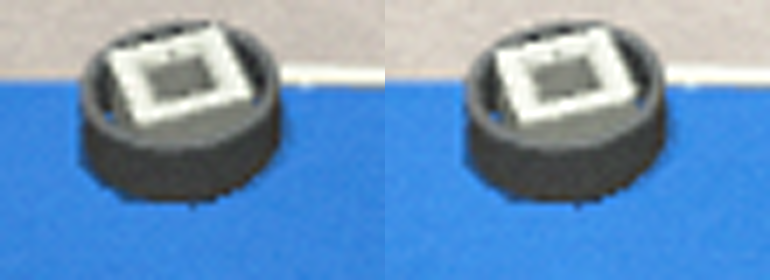

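Before (left) and now (right), the plug in the side view sits at the same angle to within about 1°, so the lock is closed. The drawer is flush, the key is fully down, and the gripper is clear.

```bash
python3 -c "
from bench import *
print(finish_job())"
```

```text
the job is handed in; nothing more can be done
None
```

The whole sequence is done and the job is handed in at about 51 s of robot time; no verdict was reported. I unlocked the drawer with the key and pulled it out about 187 mm. Both cartons on the bench went in, one 95 mm and one 115 mm long. I then shut the drawer, locked it again and put the key back in its holder.

What the last checks showed:
- **Unlocking and locking:** the key went about 22 mm into the recess. At both ends of the turn the torque rose against the stop, 0.8 N m opening and 0.4 N m locking. The locked plug looks the same as in the starting picture, to within about 1°.
- **Cartons:** both lay flat on the drawer's floor in the last picture before closing, and none was left on the bench. I could not see inside after the drawer shut.
- **Drawer:** it was pushed onto its stop with about 8 N, and its front edge matches the starting picture.
- **Key:** it met the bottom of the holder at the height I had worked out, and its crossbar sits within a pixel or so of where it stood at the start. The gripper is about 95 mm or more clear of it.
- **Bystanders:** the spray can, the spanner and the jar show no visible movement.

Two readings were slightly off but caused no trouble. The gripper read 9 mm on the 11 mm handle bar. The key sat about 1.4 mm farther along the jaws at the second grasp, and I corrected for that before putting it in the holder.

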